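Put the lathe accessories away on their outline boards

ROBOT

A 7-joint arm with a two-finger parallel gripper is mounted at the origin on the work surface. World frame = base frame: x ahead of the robot, y to its left, z up, the work surface at z = 0. Lengths are in m, angles in rad, forces in N, time in s.
With the tool pointing down it reaches from about 0.425 to 0.825 m from the base axis. Payload 3.6 kg.
Tool frame: the origin (TCP) lies midway between the tips of the shut fingers; the grasp point (between the pads) lies 19 mm behind it; z points along the fingers, y is the line along which they close (so a half turn about z gives the same grasp; the last joint's range is limited). The gripper opens to 93 mm and grips with 3 to 60 N. Pads are 15 mm wide; open, the fingers measure 128 mm over their backs; the gripper's body (75 mm by 188 mm) begins 65 mm behind the grasp point.
Start: joints at [-1.181, 0.615, -0.013, 1.423, 0.008, 1.103, -0.04], TCP at [0.263, 0.594, 0.219] pointing down, gripper open.
Joint ranges: [-3.12, 3.12], [-0.3, 2.06], [-1.34, 1.32], [0.26, 2.42], [-1.36, 4.5], [0.01, 1.98], [-2.84, 2.84]. Speed limits (rad/s): [2.79, 2.79, 3.14, 3.14, 3.14, 3.14, 3.14].

INTERFACE

Orientations are given as a rotation vector (axis times angle).
In Python, from station import ctrl gives the robot as it stands.
- The arm moves only by the tool move_arm, never from a script. Its argument "motion" is a list of rows, each an object of numbers: "wx", "wy", "wz": the turn, a rotation vector about the tool's x, y, z normalised to -1 to 1, where 1 is pi rad; "dx", "dy", "dz": the shift along the tool's x, y, z normalised to -1 to 1, where 1 is 200 mm; "claw": the closure, from 0 (fully open) to 1 (shut). In form: [{"wx": .., "wy": .., "wz": .., "dx": .., "dy": .., "dz": .., "claw": ..}, ...]. A call has 1 to 10 rows; each row is the pose to reach, as a shift and turn from the pose commanded when the call began, along the tool's axes at that moment, turning the shorter way round; what a row does not reach only later rows make up. A row lasts 1/8 s, in which the tool goes at most 62.5 mm and 10.7 degrees, less where a joint would pass 70% of its speed; a pose out of reach is approached as far as the arm can. A call with a number of a shift or a turn outside -1 to 1 is refused whole. A call with a gripper value outside its range is refused whole. The fingers move at their own pace and stop on an object; the grip force is fixed at half the most. Time passes only in rows, so rows that repeat a pose let the fingers close. It gives the time, the measured TCP pose, the force, the opening and the grip force at its end, in the units of the state.
- ctrl.get_obs(): the state, without advancing time (a new reading comes with each control period).
- ctrl.camera(name): name is "scene" or "top" or "wrist"; returns a dict with "image" (480x640x3 uint8, red, green, blue), "fx", "fy", "cx", "cy" (pixels), "distortion" ([k1, k2, p1, p2, k3] as OpenCV has them; the pictures are not rectified), "R" (3x3) and "t" (3): a world point X has camera coordinates R X + t. Camera axes: x right, y down, z forward; pixel columns grow to the right and rows downward; lengths in m; the calibration is good to about 2 mm. A picture is of the moment at which its call begins. There is no depth.
- ctrl.sign_off(): hands the job in; it is judged then, once.
The state is a dict: "time": time; "joint_positions": joint angles; "dq": joint speeds; "joint_torque": joint torques, N m; "tcp_pos": TCP position; "orientation": TCP orientation; "force": force on the tool from outside, world axes, zero at the start; "torque": the same for the moment, N m; "opening": finger opening in m; "grasp_force": force on a finger pad.
Only numpy, scipy, OpenCV 4.12 (cv2) and the standard library are available. Lean on these libraries where they do the work, as an engineer would, in place of code of your own. Each camera call takes 0.05 s, during which the arm holds its last target. There are 200 camera calls.

TASK

Put the four lathe accessories away on their storage boards: set the large faceplate, the small faceplate, the T-shaped tool rest and the wooden push block each flat on the board whose solid black outline has its shape and size, hub or grip upwards, centred on the outline and turned to fit it. Leave the wooden bowl and the wax tin where they are.

Things in the scene. Friction and masses are not known exactly. Their poses are not given: they have to be found in the camera images.
- faceplate_large_center (a point): Large lathe faceplate, bare steel: flat disc 100 mm in diameter and 10 mm thick lying on the bench, with a round hub 40 mm in diameter rising from its middle, 48 mm high in all; 8 small dark holes in the disc, 0.5 to 0.85 kg. Grip it by the hub. The point is on its axis, 24 mm above its underside; z up, any yaw serves.
- faceplate_small_center (a point): Small lathe faceplate, bare steel: flat disc 66 mm in diameter and 10 mm thick, with a round hub 36 mm in diameter rising from its middle, 48 mm high in all; 4 small dark holes in the disc, 0.3 to 0.52 kg. Grip it by the hub. The point is on its axis, 24 mm above its underside; z up, any yaw serves.
- tool_rest_grip (a point): Lathe tool rest, a steel T lying flat, about 0.45 kg: dark bar 110 x 22 mm, 25 mm high; from the middle of its side a round bright post, 25 mm in diameter. The point is on the post's axis, 12.5 mm above the underside: grip the post there, jaws closing along y. x runs along the post to its free end (56 mm away), y along the bar, whose sides lie at x = -18 and -40 mm; z up.
- push_block_center (a point): Wooden push block: pale base 120 (x) x 56 (y) mm, 18 mm high, with a dark upright wooden grip 90 mm long (x), 24 mm wide (y) along its middle, 52 mm high in all, 0.19 to 0.33 kg. Grip it across the dark grip (jaws closing along y). The point is at its centre, 26 mm above the underside; x along the grip, z up; both ends are alike.
- board_large: For the large faceplate: fixed square plywood board 130 x 130 mm, its top 12 mm above the bench, with a solid black outline shape flush in it; origin: centre of its underside, z up. Outline: disc 106 mm in diameter, centred on the board.
- board_small: For the small faceplate: fixed square plywood board 130 x 130 mm, its top 12 mm above the bench, with a solid black outline shape flush in it; origin: centre of its underside, z up. Outline: disc 72 mm in diameter, centred on the board.
- board_block: For the push block: fixed square plywood board 130 x 130 mm, its top 12 mm above the bench, with a solid black outline shape flush in it; origin: centre of its underside, z up. Outline: rectangle 126 (x) x 62 (y) mm, centred on the board.
- board_tee: For the tool rest: fixed square plywood board 130 x 130 mm, its top 12 mm above the bench, with a solid black outline shape flush in it; origin: centre of its underside, z up. Outline: a T, off centre: bar 116 mm along y, 28 mm wide, its middle at x = -49 mm; stem 31 mm wide, along +x to x = 39 mm. The tool rest fits with its point at x = -20 mm, y = 0 of the board, its x along the board's x.
- bowl_center (a point): Dark turned wooden bowl, about 100 mm across and 45 mm high, not to be moved. The point is on its axis, half-way up.
- wax_tin_center (a point): Round brass-coloured wax tin, 71 mm across and 38 mm high, not to be moved. The point is on its axis, half-way up.
Not all that is in view belongs to the job. What is shaped like the board_block but purple is not meant.

How it is judged:
By the outcome, as a careful person would: the job done as asked, in the order asked, and still so for the second after the job is handed in, with the robot touching nothing.
It also fails if it takes over 112 s, if anything falls off the work surface, if the arm or the gripper's body presses on something with over 40 N, if the wrist force passes 120 N, or if a joint passes its speed limit or range.

## Working session

There is one attempt and no reset: what is moved stays moved. The work goes in short steps, Python scripts to look and compute and a tool call to move; the robot and the scene stay as the last step left them, time stands still between calls to the robot, and variables do not carry over. Pictures are saved under pics/ and viewed, at most 14 in all, crops included, and the job is handed in when it is done.

Besides the shell and the picture viewer there is one more tool, called after "Call:" as name([rows], argument=value, ...), one row to a line, values as JSON. move_arm: Moves the arm, as the interface text tells. Its arguments: {"type":"object","properties":{"motion":{"type":"array"}},"required":["motion"]}

```bash
ls; mkdir -p pics; python3 - <<'E'
from station import ctrl
import cv2, numpy as np
o=ctrl.get_obs(); print({k:np.round(v,3).tolist() for k,v in o.items()})
for n in ["top","scene"]:
    c=ctrl.camera(n); cv2.imwrite(f"pics/{n}0.png",c["image"][:,:,::-1])
    print(n,c["fx"],c["fy"],c["cx"],c["cy"],c["distortion"],np.round(-np.array(c["R"]).T@c["t"],3),np.round(c["R"],3).tolist())
E
```

```text
pics
{'time': 0.0, 'joint_positions': [-1.181, 0.616, -0.013, 1.425, 0.008, 1.103, -0.04], 'dq': [-0.001, 0.0, -0.0, -0.001, 0.001, -0.002, -0.001], 'joint_torque': [0.0, -45.893, 0.209, -16.575, -0.061, 0.02, 0.0], 'tcp_pos': [0.263, 0.594, 0.217], 'orientation': [-0.65, -3.073, 0.004], 'force': [0.669, 0.037, 0.443], 'torque': [0.005, -0.024, 0.033], 'grasp_force': 0.0, 'opening': 0.093}
top 597.3239536604655 597.3239536604655 322.52833188625533 249.5903350360492 [-0.11908376  0.          0.          0.          0.        ] [ 0.302 -0.104  1.819] [[0.015, -1.0, -0.008], [-0.997, -0.015, -0.076], [0.075, 0.009, -0.997]]
scene 624.1167254067761 624.1167254067761 328.40985821718175 239.33425795993915 [-0.10052794  0.          0.          0.          0.        ] [ 1.289 -0.08   1.192] [[-0.048, 0.999, -0.004], [0.787, 0.035, -0.615], [-0.614, -0.032, -0.788]]
```

View pics/top0.png

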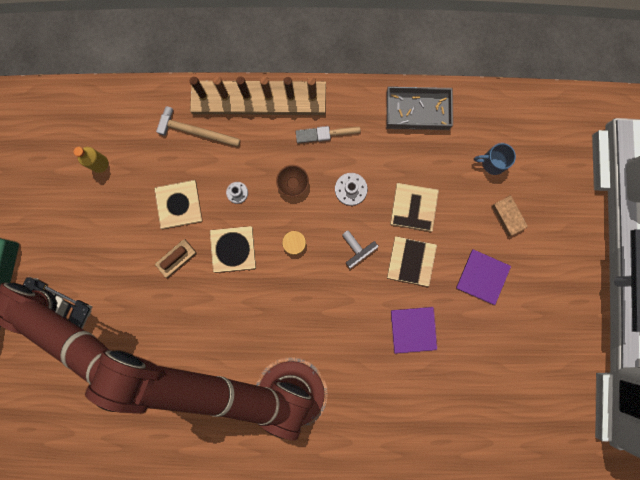

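View pics/scene0.png

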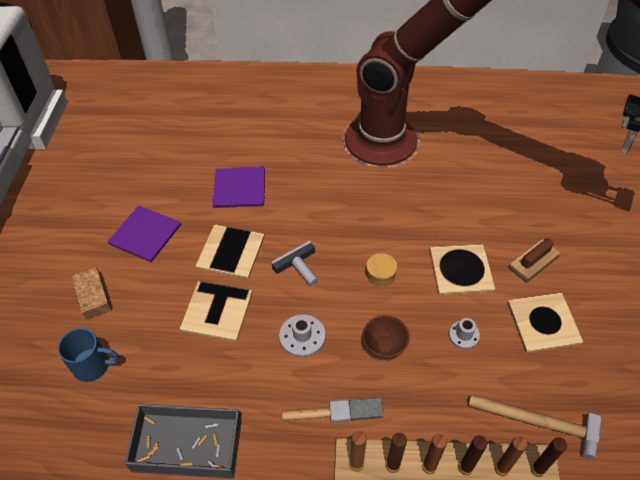

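Top picture: small board (178,204), large board (233,249), block board (412,260), tee board (414,207), small faceplate (237,192), large faceplate (351,189), tool rest (360,250) and push block (175,259). The bowl is at (293,181) and the tin at (294,243). The purple squares are decoys. I'll measure all of these in both fixed views.

```bash
cat > h.py <<'E'
from station import ctrl
import cv2, numpy as np
from scipy.spatial.transform import Rotation as Ro
def ray(c,uv,z):
    """pixels -> world xy on the plane at height z"""
    K=np.array([[c["fx"],0,c["cx"]],[0,c["fy"],c["cy"]],[0,0,1]])
    n=cv2.undistortPoints(np.float64(uv).reshape(-1,1,2),K,np.array(c["distortion"],float)).reshape(-1,2)
    R=np.array(c["R"]);C=-R.T@np.array(c["t"])
    d=np.c_[n,np.ones(len(n))]@R
    return (C+d*((z-C[2])/d[:,2])[:,None])[:,:2]
def blobs(m,roi=None,amin=30):
    """contours of a mask whose centre lies in roi (u0,v0,u1,v1), largest first"""
    if roi is not None:
        k=np.zeros_like(m);k[roi[1]:roi[3],roi[0]:roi[2]]=1;m=m*k
    cs,_=cv2.findContours(m.astype(np.uint8),cv2.RETR_EXTERNAL,cv2.CHAIN_APPROX_NONE)
    return sorted([q for q in cs if cv2.contourArea(q)>amin],key=cv2.contourArea,reverse=True)
def rect(c,q,z):
    """world min-area rectangle of a contour: centre, sides long/short (m), yaw of long side (deg)"""
    P=ray(c,q.reshape(-1,2),z)
    (x,y),(w,h),a=cv2.minAreaRect((P*1000).astype(np.float32))
    if h>w: w,h,a=h,w,a+90
    return np.round([x,y,w,h,(a+90)%180-90],1)
def hsv(c): return cv2.cvtColor(c["image"],cv2.COLOR_RGB2HSV).astype(int)
def rot(yaw):
    a=np.radians(yaw);return Ro.from_matrix(np.array([[np.cos(a),np.sin(a),0],[np.sin(a),-np.cos(a),0],[0,0,-1]]))
def go(x,y,z,yaw):
    """normalised shift/turn from the measured pose to TCP x,y,z (mm), tool x yaw (deg, mod 180)"""
    o=ctrl.get_obs();R=Ro.from_rotvec(o["orientation"])
    d=R.inv().apply(np.array([x,y,z])/1000-o["tcp_pos"])/.2
    w=min(((R.inv()*rot(yaw+k)).as_rotvec()/np.pi for k in(0,180)),key=np.linalg.norm)
    print("d",np.round(d,4),"w",np.round(w,4))
def st():
    o=ctrl.get_obs();m=Ro.from_rotvec(o["orientation"]).as_matrix()
    print("t",round(o["time"],2),"tcp",np.round(np.array(o["tcp_pos"])*1000,1),"yaw",round(np.degrees(np.arctan2(m[1,0],m[0,0])),1),"q1,q7",np.round(np.array(o["joint_positions"])[[0,6]],2),"F",np.round(o["force"],1),"op",round(o["opening"]*1000,1),"g",round(o["grasp_force"],1))
E
python3 - <<'E'
from h import *
R={"top":dict(bl=(205,220,262,280),bs=(150,175,206,235),bt=(388,178,442,236),bb=(385,232,440,290),fl=(330,168,372,212),fs=(222,175,252,208),tr=(338,225,382,275),pb=(150,236,200,282),bowl=(270,160,315,205),tin=(278,226,312,262)),
"scene":dict(bl=(425,238,500,300),bs=(503,288,588,355),bt=(175,275,258,345),bb=(190,220,270,280),fl=(274,308,332,362),fs=(444,312,486,352),tr=(268,235,325,292),pb=(503,235,566,286),bowl=(355,310,415,362),tin=(360,250,402,288))}
for n in R:
    c=ctrl.camera(n);h=hsv(c);H,S,V=h[...,0],h[...,1],h[...,2]
    g=cv2.GaussianBlur(c["image"],(0,0),1)
    for k,r in R[n].items():
        if k in("bl","bs","bt","bb"): m=V<60;z=.012
        elif k in("fl","fs","tr"): m=(S<70);z=.01 if k[0]=="f" else .02
        elif k=="pb": m=(V<110)&(S>50);z=.052
        elif k=="bowl": m=V<95;z=.045
        else: m=(H>17)&(H<30)&(S>100)&(V>120);z=.038
        q=blobs(m,r)[:1]
        if q: print(n,k,rect(c,q[0],z),"ellipse/centroid",np.round(ray(c,[np.mean(q[0].reshape(-1,2),0)],z)*1000,1)[0])
E
```

```text
top bl [437.  187.7  98.3  97.8 -89.1] ellipse/centroid [437.  187.3]
top bs [573.5 362.5  63.   62.3 -89.4] ellipse/centroid [573.8 361.2]
top bt [ 563.4 -364.8  108.5   94.2   81.1] ellipse/centroid [ 547.9 -362.3]
top bb [ 408.2 -359.1  120.6   55.   -10.4] ellipse/centroid [ 408.  -358.5]
top fl [ 626.9 -172.5   99.4   98.1    0.9] ellipse/centroid [ 627.5 -171.6]
top fs [611.5 179.1  65.6  65.    1.6] ellipse/centroid [612.2 178.5]
top tr [ 454.9 -184.2  109.1   96.5  -51.9] ellipse/centroid [ 442.  -193.9]
top pb [403.1 356.3  88.9  34.1 -48.9] ellipse/centroid [403.2 356.2]
top bowl [632.9   3.7 115.   92.   13.4] ellipse/centroid [633.2   3.6]
top tin [457.2  -1.1  63.1  63.    0.9] ellipse/centroid [455.9   1.3]
scene bl [436.5 185.6 100.9  98.5  36.4] ellipse/centroid [437.3 185.6]
scene bs [572.3 359.5  67.6  66.4 -88.1] ellipse/centroid [573.  359.4]
scene bt [ 562.  -366.   113.    98.6   81.7] ellipse/centroid [ 547.2 -363.6]
scene bb [ 407.2 -360.5  123.    58.6  -10.6] ellipse/centroid [ 409.2 -360.5]
scene fl [ 630.8 -173.9  100.4   97.2    2.7] ellipse/centroid [ 630.9 -172.8]
scene fs [612.1 175.7  72.2  66.4  16.7] ellipse/centroid [612.1 177.2]
scene tr [ 458.  -184.7  114.1  110.3  -52.2] ellipse/centroid [ 446.  -196.2]
scene pb [417.5 355.1 108.8  30.3 -48.1] ellipse/centroid [418.3 353.5]
scene bowl [648.3   2.  104.2  94.9 -14. ] ellipse/centroid [648.7   2. ]
scene tin [459.2  -3.7  65.6  63.3  40.6] ellipse/centroid [459.3  -3.6]
```

Both views agree to about 2–4 mm and the sizes fit. Now moving toward the large faceplate.

```bash
python3 -c "
from h import *
st();go(364,330,215,90)"
```

```text
t 0.2 tcp [262.9 593.9 217.9] yaw 156.1 q1,q7 [-1.18 -0.04] F [-0.1 -0.5  0.5] op 93.0 g 0.0
d [-0.9963 -1.0022  0.0163] w [-4.000e-04  3.000e-04  3.673e-01]
```

Call:
move_arm([
  {"dx":-1,"dy":-1,"dz":0,"wx":0,"wy":0,"wz":0.366,"claw":0},
  {"dx":-1,"dy":-1,"dz":0,"wx":0,"wy":0,"wz":0.366,"claw":0},
  {"dx":-1,"dy":-1,"dz":0,"wx":0,"wy":0,"wz":0.366,"claw":0},
  {"dx":-1,"dy":-1,"dz":0,"wx":0,"wy":0,"wz":0.366,"claw":0},
  {"dx":-1,"dy":-1,"dz":0,"wx":0,"wy":0,"wz":0.366,"claw":0},
  {"dx":-1,"dy":-1,"dz":0,"wx":0,"wy":0,"wz":0.366,"claw":0},
  {"dx":-1,"dy":-1,"dz":0,"wx":0,"wy":0,"wz":0.366,"claw":0},
  {"dx":-1,"dy":-1,"dz":0,"wx":0,"wy":0,"wz":0.366,"claw":0},
])

```text
time: 1.2
tcp_pos: [0.3646, 0.3311, 0.2185]
orientation: [-2.212, -2.23, 0.0]
force: [0.2, -0.7, -0.3]
opening: 0.0929
grasp_force: 0.0
```

```bash
python3 -c "
from h import *
st();go(629,-173,215,90)"
```

```text
t 1.2 tcp [364.6 331.1 218.5] yaw 90.5 q1,q7 [-1.   -0.62] F [ 0.2 -0.7 -0.3] op 92.9 g 0.0
d [-2.5311  1.3017  0.0172] w [-0.0001  0.      0.0026]
```

Call:
move_arm([
  {"dx":-1,"dy":0.44,"claw":0},
  {"dx":-1,"dy":0.44,"claw":0},
  {"dx":-1,"dy":0.44,"claw":0},
  {"dx":-1,"dy":0.44,"claw":0},
  {"dx":-1,"dy":0.44,"claw":0},
])

```text
invalid input
```

Call:
move_arm([
  {"dx":-1,"dy":0.44,"claw":0},
  {"dx":-1,"dy":0.44,"claw":0},
  {"dx":-1,"dy":0.44,"claw":0},
  {"dx":-1,"dy":0.44,"claw":0},
  {"dx":-1,"dy":0.44,"claw":0},
])

```text
invalid input
```

Call:
move_arm([
  {"dx":-0.53,"dy":0.42,"claw":0},
  {"dx":-0.53,"dy":0.42,"claw":0},
  {"dx":-0.53,"dy":0.42,"claw":0},
  {"dx":-0.53,"dy":0.42,"claw":0},
])

```text
invalid input
```

```bash
python3 -c "
from h import *
st();go(629,-173,14,90)
c=ctrl.camera('wrist');cv2.imwrite('pics/w1.png',c['image'][:,:,::-1]);R=np.array(c['R']);C=-R.T@c['t'];print(np.round(C,3),np.round(R,2).tolist(),c['fx'])
K=np.array([[c['fx'],0,c['cx']],[0,c['fy'],c['cy']],[0,0,1]])
print(cv2.projectPoints(np.array([[.629,-.173,.01],[.629,-.173,.048]]),cv2.Rodrigues(R)[0],np.array(c['t']),K,np.array(c['distortion']))[0].round(0))"
```

```text
t 1.2 tcp [364.6 331.1 218.5] yaw 90.5 q1,q7 [-1.   -0.62] F [ 0.2 -0.7 -0.3] op 92.9 g 0.0
d [-2.5311  1.302   1.0222] w [-0.0001  0.      0.0026]
[0.364 0.413 0.385] [[1.0, 0.01, -0.0], [0.01, -0.96, 0.29], [0.0, -0.29, -0.96]] 388.73151645402606
[[[496. 548.]]

 [[506. 574.]]]
```

View pics/w1.png

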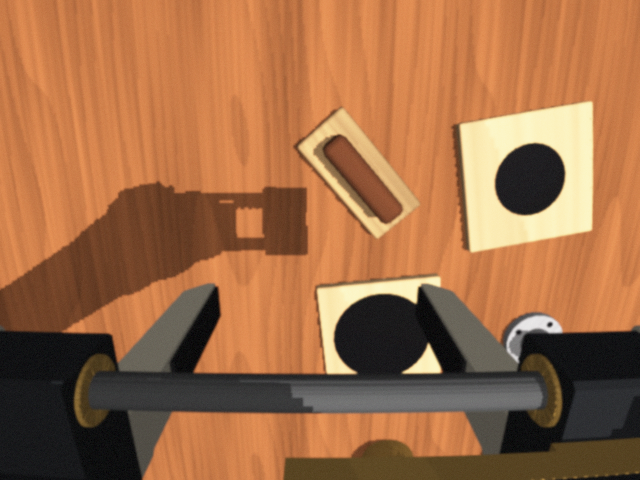

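The wrist picture shows the push block (358,172), the small board's disc (530,179) and part of the large board (380,335). The camera looks back from the tool's +x side. The moves were refused because every field must be given.

Call:
move_arm([
  {"wx":0,"wy":0,"wz":0.003,"dx":-1,"dy":0.44,"dz":0,"claw":0},
  {"wx":0,"wy":0,"wz":0.003,"dx":-1,"dy":0.44,"dz":0,"claw":0},
  {"wx":0,"wy":0,"wz":0.003,"dx":-1,"dy":0.44,"dz":0,"claw":0},
  {"wx":0,"wy":0,"wz":0.003,"dx":-1,"dy":0.44,"dz":0,"claw":0},
])

```text
time: 1.75
tcp_pos: [0.4551, 0.1274, 0.2189]
orientation: [2.229, 2.212, -0.0]
force: [-0.0, 0.0, 0.2]
opening: 0.0931
grasp_force: 0.0
```

Call:
move_arm([
  {"wx":0,"wy":0,"wz":0,"dx":-1,"dy":0.44,"dz":0,"claw":0},
  {"wx":0,"wy":0,"wz":0,"dx":-1,"dy":0.44,"dz":0,"claw":0},
  {"wx":0,"wy":0,"wz":0,"dx":-1,"dy":0.44,"dz":0,"claw":0},
  {"wx":0,"wy":0,"wz":0,"dx":-1,"dy":0.44,"dz":0,"claw":0},
])

```text
time: 2.25
tcp_pos: [0.5417, -0.0736, 0.2186]
orientation: [2.229, 2.212, -0.002]
force: [0.3, 1.3, -0.3]
opening: 0.0933
grasp_force: 0.0
```

Call:
move_arm([
  {"wx":0,"wy":0,"wz":0,"dx":-0.53,"dy":0.42,"dz":0.3,"claw":0},
  {"wx":0,"wy":0,"wz":0,"dx":-0.53,"dy":0.42,"dz":0.3,"claw":0},
  {"wx":0,"wy":0,"wz":0,"dx":-0.53,"dy":0.42,"dz":0.3,"claw":0},
  {"wx":0,"wy":0,"wz":0,"dx":-0.53,"dy":0.42,"dz":0.3,"claw":0},
])

```text
time: 2.75
tcp_pos: [0.6239, -0.1772, 0.1569]
orientation: [-2.227, -2.214, 0.003]
force: [0.3, -0.2, 0.5]
opening: 0.0927
grasp_force: 0.0
```

```bash
python3 -c "
from h import *
st();go(629,-173,14,90)
c=ctrl.camera('wrist');cv2.imwrite('pics/w2.png',c['image'][:,:,::-1])"
```

```text
t 2.75 tcp [ 623.9 -177.2  156.9] yaw 89.7 q1,q7 [0.04 0.46] F [ 0.3 -0.2  0.5] op 92.7 g 0.0
d [0.0213 0.0273 0.7143] w [-0.0009  0.     -0.0019]
```

View pics/w2.png

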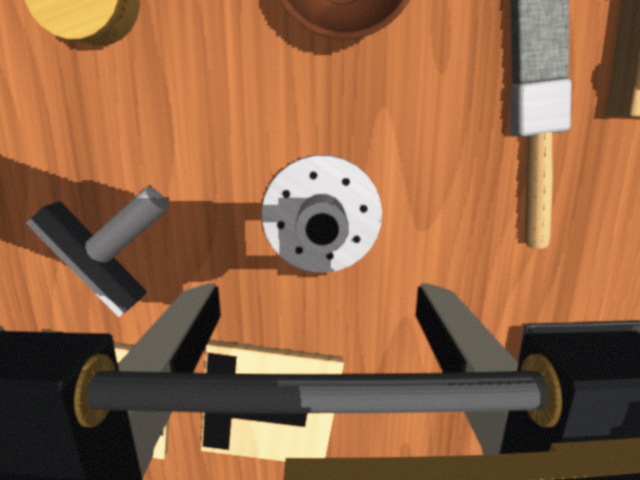

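The wrist picture shows the large faceplate's disc centred near (322,213), its hub bore at (322,229), and the tool rest at left (100,245). I'll measure the disc.

```bash
python3 - <<'E'
from h import *
c=ctrl.camera('wrist');h=hsv(c);S,V=h[...,1],h[...,2]
q=blobs((S<80),(245,140,400,283))[0];print(rect(c,cv2.convexHull(q),.010))
q=blobs(V<40,(295,205,350,255))[0];print("bore",rect(c,q,.048))
q=blobs(S<80,(15,175,180,325))[0];print("rest all",rect(c,q,.02))
P=ray(c,q.reshape(-1,2),.02)*1000;print(c["image"][240,70],c["image"][225,125])
q=blobs((S<80)&(V<75),(15,175,180,325));print("bar",[rect(c,k,.025) for k in q[:2]])
st()
E
```

```text
[ 6.269e+02 -1.728e+02  9.980e+01  9.930e+01 -2.000e-01]
bore [ 6.270e+02 -1.733e+02  2.290e+01  2.230e+01 -2.000e-01]
rest all [ 454.9 -184.4  110.6  109.2  -51.9]
[47 46 46] [122 121 122]
bar [array([ 436. , -200. ,  106.9,   38. ,  -51.5]), array([ 500.3, -157.3,   11.8,    6.5,  -53.7])]
t 2.85 tcp [ 624.2 -174.5  158.6] yaw 89.8 q1,q7 [0.04 0.46] F [-0.4  0.6 -0.8] op 93.1 g 0.0
```

Call:
move_arm([
  {"wx":0,"wy":0,"wz":0,"dx":0.007,"dy":0.014,"dz":0.35,"claw":0},
  {"wx":0,"wy":0,"wz":0,"dx":0.007,"dy":0.014,"dz":0.6,"claw":0},
  {"wx":0,"wy":0,"wz":0,"dx":0.007,"dy":0.014,"dz":0.71,"claw":0},
  {"wx":0,"wy":0,"wz":0,"dx":0.007,"dy":0.014,"dz":0.71,"claw":0},
  {"wx":0,"wy":0,"wz":0,"dx":0.007,"dy":0.014,"dz":0.71,"claw":0.5},
  {"wx":0,"wy":0,"wz":0,"dx":0.007,"dy":0.014,"dz":0.71,"claw":1},
  {"wx":0,"wy":0,"wz":0,"dx":0.007,"dy":0.014,"dz":0.71,"claw":1},
  {"wx":0,"wy":0,"wz":0,"dx":0.007,"dy":0.014,"dz":0.71,"claw":1},
  {"wx":0,"wy":0,"wz":0,"dx":0.007,"dy":0.014,"dz":0.71,"claw":1},
])

```text
time: 3.98
tcp_pos: [0.6271, -0.1747, 0.0168]
orientation: [2.227, 2.216, 0.0]
force: [-0.4, 0.3, -0.3]
opening: 0.0479
grasp_force: 0.0
```

```bash
python3 -c "
from h import *
st();go(437,187,100,90)"
```

```text
t 3.98 tcp [ 627.1 -174.7   16.8] yaw 89.7 q1,q7 [0.07 0.51] F [-0.4  0.3 -0.3] op 47.9 g 0.0
d [ 1.8033 -0.96   -0.4162] w [ 0.      0.     -0.0017]
```

Call:
move_arm([
  {"wx":0,"wy":0,"wz":0,"dx":0,"dy":0,"dz":0,"claw":1},
  {"wx":0,"wy":0,"wz":0,"dx":0,"dy":0,"dz":0,"claw":1},
  {"wx":0,"wy":0,"wz":0,"dx":0,"dy":0,"dz":0,"claw":1},
  {"wx":0,"wy":0,"wz":0,"dx":0,"dy":0,"dz":0,"claw":1},
  {"wx":0,"wy":0,"wz":0,"dx":0,"dy":0,"dz":-0.1,"claw":1},
  {"wx":0,"wy":0,"wz":0,"dx":0,"dy":0,"dz":-0.25,"claw":1},
  {"wx":0,"wy":0,"wz":0,"dx":0,"dy":0,"dz":-0.45,"claw":1},
  {"wx":0,"wy":0,"wz":0,"dx":0,"dy":0,"dz":-0.45,"claw":1},
])

```text
time: 4.97
tcp_pos: [0.6296, -0.1758, 0.1104]
orientation: [2.222, 2.21, 0.006]
force: [0.6, -0.6, -5.6]
opening: 0.0394
grasp_force: 30.0
```

```bash
python3 -c "
from h import *
st();go(437,187,110,90)"
```

```text
t 4.97 tcp [ 629.6 -175.8  110.4] yaw 89.7 q1,q7 [0.05 0.48] F [ 0.6 -0.6 -5.6] op 39.4 g 30.0
d [ 1.809  -0.9729 -0.0107] w [ 0.0026  0.0009 -0.0017]
```

Call:
move_arm([
  {"wx":0,"wy":0,"wz":0,"dx":0.2,"dy":-0.1,"dz":-0.2,"claw":1},
  {"wx":0,"wy":0,"wz":0,"dx":0.45,"dy":-0.24,"dz":-0.2,"claw":1},
  {"wx":0,"wy":0,"wz":0,"dx":0.7,"dy":-0.37,"dz":-0.2,"claw":1},
  {"wx":0,"wy":0,"wz":0,"dx":0.9,"dy":-0.48,"dz":-0.2,"claw":1},
  {"wx":0,"wy":0,"wz":0,"dx":0.9,"dy":-0.48,"dz":-0.2,"claw":1},
  {"wx":0,"wy":0,"wz":0,"dx":0.9,"dy":-0.48,"dz":-0.2,"claw":1},
])

```text
time: 5.72
tcp_pos: [0.5316, 0.0054, 0.1458]
orientation: [-2.227, -2.216, 0.003]
force: [-0.0, -0.7, -5.2]
opening: 0.0395
grasp_force: 30.0
```

```bash
python3 -c "
from h import *
st();go(437,187,110,90)
c=ctrl.camera('wrist');cv2.imwrite('pics/w3.png',c['image'][:,:,::-1]);V=hsv(c)[...,2]
for q in blobs(V<45,None,300): print(cv2.boundingRect(q),rect(c,q,.012))"
```

```text
t 5.72 tcp [531.6   5.4 145.8] yaw 89.7 q1,q7 [-0.3   0.21] F [-0.  -0.7 -5.2] op 39.5 g 30.0
d [ 0.9058 -0.4772  0.1785] w [-0.0004  0.0004 -0.0016]
(36, 335, 200, 145) [ 363.4 -180.7  189.2  173.     7.1]
(400, 335, 174, 121) [ 6.939e+02 -1.661e+02  1.609e+02  1.381e+02 -3.000e-01]
(112, 0, 136, 54) [434.5 151.7  96.5  35.5  -2. ]
(287, 305, 61, 54) [530.7 -92.2  53.1  52.5 -88.9]
(361, 288, 25, 90) [578.5 -94.6  91.3  12.2 -79.2]
(245, 288, 30, 90) [486.2 -95.9  93.2  15.4  71.6]
```

View pics/w3.png

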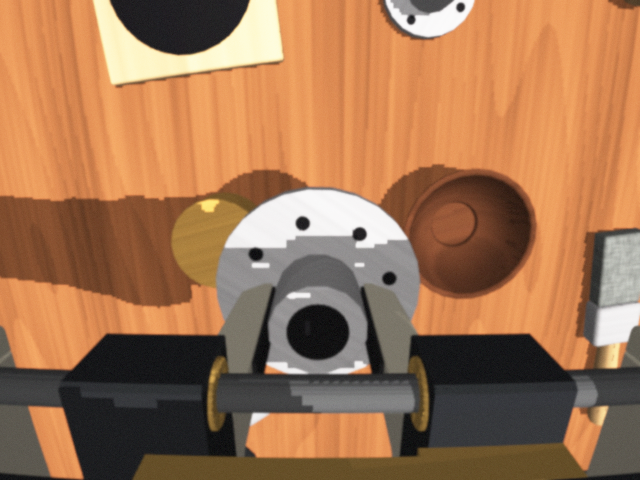

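The plate is held level by the hub, with the bore at (317,332). The large board is partly in view at the upper left. I'll go one step closer and measure board and hub together.

Call:
move_arm([
  {"wx":0,"wy":0,"wz":0,"dx":0.25,"dy":-0.4,"dz":0.0,"claw":1},
  {"wx":0,"wy":0,"wz":0,"dx":0.4,"dy":-0.4,"dz":0.0,"claw":1},
  {"wx":0,"wy":0,"wz":0,"dx":0.4,"dy":-0.4,"dz":0.0,"claw":1},
  {"wx":0,"wy":0,"wz":0,"dx":0.4,"dy":-0.4,"dz":0.0,"claw":1},
])

```text
time: 6.28
tcp_pos: [0.4537, 0.0849, 0.1468]
orientation: [2.228, 2.212, 0.001]
force: [1.6, -0.8, -5.6]
opening: 0.0395
grasp_force: 30.0
```

```bash
python3 -c "
from h import *
st()
c=ctrl.camera('wrist');cv2.imwrite('pics/w4.png',c['image'][:,:,::-1]);h=hsv(c);V=h[...,2]
for q in blobs(V<45,(0,0,640,280),300): print(cv2.boundingRect(q),rect(c,q,.012))
o=ctrl.get_obs();z=o['tcp_pos'][2]+.031
for q in blobs(V<45,(270,295,370,370),300)[:1]: print('bore',cv2.boundingRect(q),rect(c,q,z));
st();go(437,187,110,90)"
```

```text
t 6.28 tcp [453.7  84.9 146.8] yaw 89.6 q1,q7 [-0.51  0.04] F [ 1.6 -0.8 -5.6] op 39.5 g 30.0
(222, 16, 140, 147) [435.5 185.6 102.1 102.1  10.8]
(539, 89, 29, 30) [632.9 178.7  22.   21.2  47.4]
bore (287, 305, 61, 54) [453.7  85.9  23.8  23.8  89.6]
t 6.33 tcp [453.9  84.4 146.8] yaw 89.5 q1,q7 [-0.51  0.04] F [-1.1 -1.  -5.4] op 39.5 g 30.0
d [ 0.5125 -0.0889  0.1834] w [ 0.0006  0.0004 -0.0026]
```

Call:
move_arm([
  {"wx":0,"wy":0,"wz":0,"dx":0.25,"dy":-0.044,"dz":0.0,"claw":1},
  {"wx":0,"wy":0,"wz":0,"dx":0.501,"dy":-0.088,"dz":0.1,"claw":1},
  {"wx":0,"wy":0,"wz":0,"dx":0.501,"dy":-0.088,"dz":0.35,"claw":1},
  {"wx":0,"wy":0,"wz":0,"dx":0.501,"dy":-0.088,"dz":0.5,"claw":1},
  {"wx":0,"wy":0,"wz":0,"dx":0.501,"dy":-0.088,"dz":0.5,"claw":1},
  {"wx":0,"wy":0,"wz":0,"dx":0.501,"dy":-0.088,"dz":0.5,"claw":1},
])

```text
time: 7.08
tcp_pos: [0.4374, 0.1857, 0.0475]
orientation: [2.229, 2.212, 0.003]
force: [1.0, 0.5, -4.5]
opening: 0.0394
grasp_force: 30.0
```

```bash
python3 -c "
from h import *
for i in range(3): st();ctrl.camera('wrist')
go(436.3,184.8,29.2,90)"
```

```text
t 7.08 tcp [437.4 185.7  47.5] yaw 89.6 q1,q7 [-0.64 -0.07] F [ 1.   0.5 -4.5] op 39.4 g 30.0
t 7.12 tcp [437.4 186.1  47.9] yaw 89.6 q1,q7 [-0.64 -0.07] F [-0.4 -0.1 -5.5] op 39.5 g 30.0
t 7.17 tcp [437.1 186.4  48. ] yaw 89.6 q1,q7 [-0.64 -0.07] F [ 0.1  0.6 -4.7] op 39.4 g 30.0
d [-0.0091 -0.0028  0.094 ] w [ 0.001  -0.0004 -0.0019]
```

Call:
move_arm([
  {"wx":0,"wy":0,"wz":0,"dx":-0.006,"dy":-0.003,"dz":0.05,"claw":1},
  {"wx":0,"wy":0,"wz":0,"dx":-0.006,"dy":-0.003,"dz":0.094,"claw":1},
  {"wx":0,"wy":0,"wz":0,"dx":-0.006,"dy":-0.003,"dz":0.094,"claw":1},
  {"wx":0,"wy":0,"wz":0,"dx":-0.006,"dy":-0.003,"dz":0.094,"claw":0.3},
  {"wx":0,"wy":0,"wz":0,"dx":-0.006,"dy":-0.003,"dz":0.094,"claw":0.2},
  {"wx":0,"wy":0,"wz":0,"dx":-0.006,"dy":-0.003,"dz":0.094,"claw":0.2},
  {"wx":0,"wy":0,"wz":0,"dx":-0.006,"dy":-0.003,"dz":0.094,"claw":0.2},
  {"wx":0,"wy":0,"wz":0,"dx":-0.006,"dy":-0.003,"dz":-0.15,"claw":0.2},
  {"wx":0,"wy":0,"wz":0,"dx":-0.006,"dy":-0.003,"dz":-0.5,"claw":0},
  {"wx":0,"wy":0,"wz":0,"dx":-0.006,"dy":-0.003,"dz":-0.5,"claw":0},
])

```text
time: 8.48
tcp_pos: [0.4373, 0.1862, 0.1503]
orientation: [2.225, 2.214, 0.013]
force: [-1.2, -0.5, -0.1]
opening: 0.0896
grasp_force: 0.0
```

```bash
python3 -c "
from h import *
st();go(612,130,150,90);go(612,178,17,90)"
```

```text
t 8.47 tcp [437.3 186.2 150.3] yaw 89.7 q1,q7 [-0.74 -0.16] F [-1.2 -0.5 -0.1] op 89.6 g 0.0
d [-0.2762  0.8749  0.0075] w [ 0.0025 -0.0012 -0.0017]
d [-0.0388  0.8684  0.6733] w [ 0.0025 -0.0012 -0.0017]
```

Call:
move_arm([
  {"wx":0,"wy":0,"wz":0,"dx":-0.1,"dy":0.3,"dz":0,"claw":0},
  {"wx":0,"wy":0,"wz":0,"dx":-0.2,"dy":0.6,"dz":0,"claw":0},
  {"wx":0,"wy":0,"wz":0,"dx":-0.2,"dy":0.87,"dz":0,"claw":0},
  {"wx":0,"wy":0,"wz":0,"dx":-0.2,"dy":0.87,"dz":0,"claw":0},
  {"wx":0,"wy":0,"wz":0,"dx":-0.2,"dy":0.87,"dz":0,"claw":0},
])

```text
time: 9.1
tcp_pos: [0.6069, 0.1445, 0.1451]
orientation: [-2.225, -2.214, 0.005]
force: [-0.2, 0.1, -0.3]
opening: 0.0934
grasp_force: 0.0
```

```bash
python3 -c "
from h import *
st();
c=ctrl.camera('wrist');cv2.imwrite('pics/w5.png',c['image'][:,:,::-1])
go(612,178,17,90)"
```

```text
t 9.1 tcp [606.9 144.5 145.1] yaw 89.7 q1,q7 [-0.5  -0.01] F [-0.2  0.1 -0.3] op 93.4 g 0.0
d [0.1658 0.0285 0.6426] w [-0.0011 -0.     -0.0015]
```

View pics/w5.png

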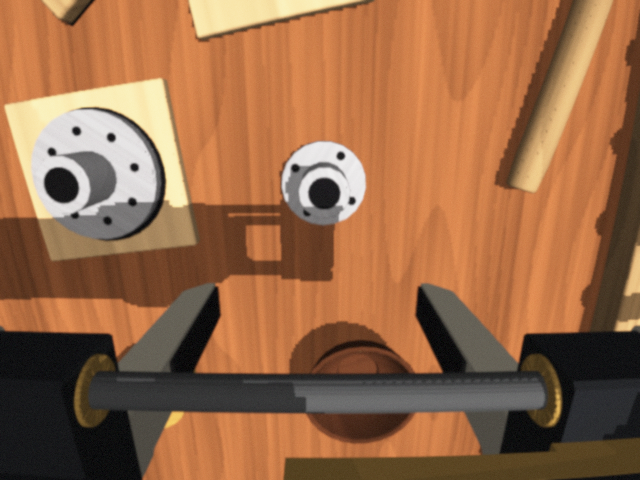

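The large faceplate sits on its board (disc at about (97,174)). The small faceplate is at (323,183).

```bash
python3 - <<'E'
from h import *
c=ctrl.camera('wrist');h=hsv(c);H,S,V=h[...,0],h[...,1],h[...,2]
q=blobs(S<60,(25,100,170,250))[0];print("large disc",rect(c,cv2.convexHull(q),.022))
q=blobs((S<115)|(V<45),(0,70,215,265))[0];print("board",rect(c,cv2.convexHull(q),.012),cv2.boundingRect(q))
q=blobs(S<80,(265,130,380,232))[0];print("small disc",rect(c,cv2.convexHull(q),.010))
q=blobs(V<45,(300,172,350,213))[0];print("bore",rect(c,q,.048))
st()
E
```

```text
large disc [4.382e+02 1.868e+02 1.058e+02 1.001e+02 4.000e-01]
board [437.4 186.  131.4 128.3   6.5] (6, 79, 193, 181)
small disc [611.4 177.5  66.   65.2 -46.4]
bore [611.1 176.6  19.5  19.2  89.8]
t 9.2 tcp [606.7 145.1 146. ] yaw 89.8 q1,q7 [-0.5  -0.01] F [-0.5  0.3  0.7] op 92.9 g 0.0
```

Call:
move_arm([
  {"wx":0,"wy":0,"wz":0,"dx":0.16,"dy":0.022,"dz":0.25,"claw":0.3},
  {"wx":0,"wy":0,"wz":0,"dx":0.16,"dy":0.022,"dz":0.5,"claw":0.3},
  {"wx":0,"wy":0,"wz":0,"dx":0.16,"dy":0.022,"dz":0.645,"claw":0.3},
  {"wx":0,"wy":0,"wz":0,"dx":0.16,"dy":0.022,"dz":0.645,"claw":0.3},
  {"wx":0,"wy":0,"wz":0,"dx":0.16,"dy":0.022,"dz":0.645,"claw":1},
  {"wx":0,"wy":0,"wz":0,"dx":0.16,"dy":0.022,"dz":0.645,"claw":1},
  {"wx":0,"wy":0,"wz":0,"dx":0.16,"dy":0.022,"dz":0.645,"claw":1},
  {"wx":0,"wy":0,"wz":0,"dx":0.16,"dy":0.022,"dz":0.645,"claw":1},
  {"wx":0,"wy":0,"wz":0,"dx":0.16,"dy":0.022,"dz":0.645,"claw":1},
  {"wx":0,"wy":0,"wz":0,"dx":0.16,"dy":0.022,"dz":0.645,"claw":1},
])

```text
time: 10.45
tcp_pos: [0.6112, 0.1767, 0.0186]
orientation: [-2.225, -2.214, 0.004]
force: [-4.1, -0.9, 5.8]
opening: 0.0354
grasp_force: 30.0
```

```bash
python3 -c "
from h import *
st();go(573,360.5,110,90)"
```

```text
t 10.45 tcp [611.2 176.7  18.6] yaw 89.7 q1,q7 [-0.5  0. ] F [-4.1 -0.9  5.8] op 35.4 g 30.0
d [ 0.9185 -0.1975 -0.4557] w [-0.0012 -0.0002 -0.0016]
```

Call:
move_arm([
  {"wx":0,"wy":0,"wz":0,"dx":0,"dy":0,"dz":-0.1,"claw":1},
  {"wx":0,"wy":0,"wz":0,"dx":0,"dy":0,"dz":-0.35,"claw":1},
  {"wx":0,"wy":0,"wz":0,"dx":0.2,"dy":-0.1,"dz":-0.6,"claw":1},
  {"wx":0,"wy":0,"wz":0,"dx":0.42,"dy":-0.19,"dz":-0.64,"claw":1},
  {"wx":0,"wy":0,"wz":0,"dx":0.42,"dy":-0.19,"dz":-0.64,"claw":1},
  {"wx":0,"wy":0,"wz":0,"dx":0.42,"dy":-0.19,"dz":-0.64,"claw":1},
])

```text
time: 11.2
tcp_pos: [0.5754, 0.2603, 0.1459]
orientation: [2.226, 2.216, -0.001]
force: [-0.4, -1.3, -4.4]
opening: 0.0355
grasp_force: 30.0
```

```bash
python3 -c "
from h import *
st()
c=ctrl.camera('wrist');cv2.imwrite('pics/w6.png',c['image'][:,:,::-1]);h=hsv(c);V=h[...,2]
for q in blobs(V<45,(0,0,640,280),300): print(cv2.boundingRect(q),rect(c,q,.012))
o=ctrl.get_obs();z=o['tcp_pos'][2]+.030
for q in blobs(V<45,(270,295,370,370),300)[:1]: print('bore',cv2.boundingRect(q),rect(c,q,z));
st();go(573,360.5,110,90)"
```

```text
t 11.2 tcp [575.4 260.3 145.9] yaw 89.7 q1,q7 [-0.69 -0.19] F [-0.4 -1.3 -4.4] op 35.5 g 30.0
(266, 44, 93, 98) [572.1 359.5  67.8  67.5  89.7]
bore (291, 307, 54, 48) [575.7 261.   21.3  21.2  89.8]
t 11.25 tcp [575.8 259.  145.7] yaw 89.6 q1,q7 [-0.69 -0.19] F [ 0.3 -0.3 -4.3] op 35.6 g 30.0
d [ 0.5077 -0.0177  0.1775] w [ 0.0001  0.0006 -0.0021]
```

Call:
move_arm([
  {"wx":0,"wy":0,"wz":0,"dx":0.25,"dy":-0.008,"dz":0.0,"claw":1},
  {"wx":0,"wy":0,"wz":0,"dx":0.498,"dy":-0.016,"dz":0.1,"claw":1},
  {"wx":0,"wy":0,"wz":0,"dx":0.498,"dy":-0.016,"dz":0.35,"claw":1},
  {"wx":0,"wy":0,"wz":0,"dx":0.498,"dy":-0.016,"dz":0.49,"claw":1},
  {"wx":0,"wy":0,"wz":0,"dx":0.498,"dy":-0.016,"dz":0.49,"claw":1},
  {"wx":0,"wy":0,"wz":0,"dx":0.498,"dy":-0.016,"dz":0.49,"claw":1},
])

```text
time: 12.0
tcp_pos: [0.5748, 0.3593, 0.049]
orientation: [2.228, 2.212, 0.004]
force: [0.4, -0.5, -3.2]
opening: 0.0355
grasp_force: 30.0
```

```bash
python3 -c "
from h import *
for i in range(3): st();ctrl.camera('wrist')
go(572.5,359.2,30.8,90)"
```

```text
t 12.0 tcp [574.8 359.3  49. ] yaw 89.6 q1,q7 [-0.79 -0.3 ] F [ 0.4 -0.5 -3.2] op 35.5 g 30.0
t 12.05 tcp [575.  359.9  49.6] yaw 89.6 q1,q7 [-0.79 -0.3 ] F [ 0.4  0.3 -4. ] op 35.1 g 30.0
t 12.1 tcp [574.8 360.2  49.8] yaw 89.6 q1,q7 [-0.79 -0.3 ] F [ 0.3 -0.3 -3.6] op 35.3 g 30.0
d [-0.0064 -0.01    0.0947] w [ 0.0011 -0.0006 -0.0019]
```

Call:
move_arm([
  {"wx":0,"wy":0,"wz":0,"dx":-0.003,"dy":-0.01,"dz":0.05,"claw":1},
  {"wx":0,"wy":0,"wz":0,"dx":-0.003,"dy":-0.01,"dz":0.094,"claw":1},
  {"wx":0,"wy":0,"wz":0,"dx":-0.003,"dy":-0.01,"dz":0.094,"claw":1},
  {"wx":0,"wy":0,"wz":0,"dx":-0.003,"dy":-0.01,"dz":0.094,"claw":0.3},
  {"wx":0,"wy":0,"wz":0,"dx":-0.003,"dy":-0.01,"dz":0.094,"claw":0.2},
  {"wx":0,"wy":0,"wz":0,"dx":-0.003,"dy":-0.01,"dz":0.094,"claw":0.2},
  {"wx":0,"wy":0,"wz":0,"dx":-0.003,"dy":-0.01,"dz":0.094,"claw":0.2},
  {"wx":0,"wy":0,"wz":0,"dx":-0.003,"dy":-0.01,"dz":-0.15,"claw":0.2},
  {"wx":0,"wy":0,"wz":0,"dx":-0.003,"dy":-0.01,"dz":-0.5,"claw":0},
  {"wx":0,"wy":0,"wz":0,"dx":-0.003,"dy":-0.01,"dz":-0.5,"claw":0},
])

```text
time: 13.4
tcp_pos: [0.5743, 0.3608, 0.1535]
orientation: [2.225, 2.213, 0.017]
force: [0.4, -0.0, -1.7]
opening: 0.0895
grasp_force: 0.0
```

```bash
python3 -c "
from h import *
st();go(455,-200,160,90)"
```

```text
t 13.4 tcp [574.3 360.8 153.5] yaw 89.7 q1,q7 [-0.81 -0.34] F [ 0.4 -0.  -1.7] op 89.5 g 0.0
d [-2.8067 -0.5813 -0.0533] w [ 0.0032 -0.0017 -0.0017]
```

Call:
move_arm([
  {"wx":0,"wy":0,"wz":0,"dx":-0.4,"dy":-0.1,"dz":-0.05,"claw":0},
  {"wx":0,"wy":0,"wz":0,"dx":-0.7,"dy":-0.2,"dz":-0.05,"claw":0},
  {"wx":0,"wy":0,"wz":0,"dx":-0.9,"dy":-0.2,"dz":-0.05,"claw":0},
  {"wx":0,"wy":0,"wz":0,"dx":-0.9,"dy":-0.2,"dz":-0.05,"claw":0},
])

```text
time: 13.9
tcp_pos: [0.5294, 0.1728, 0.1577]
orientation: [2.238, 2.203, -0.006]
force: [0.4, 0.7, 0.2]
opening: 0.0928
grasp_force: 0.0
```

```bash
python3 -c "
from h import *
st();
c=ctrl.camera('wrist');cv2.imwrite('pics/w7.png',c['image'][:,:,::-1])
go(455,-200,160,38.3)"
```

```text
t 13.9 tcp [529.4 172.8 157.7] yaw 89.1 q1,q7 [-0.63 -0.09] F [0.4 0.7 0.2] op 92.8 g 0.0
d [-1.889  -0.3529 -0.0107] w [-1.000e-04  4.000e-04  2.838e-01]
```

View pics/w7.png

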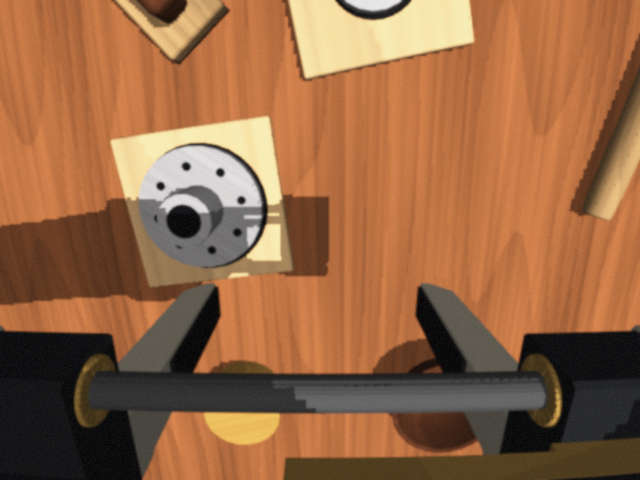

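The large plate sits centred, and the small one is on its board at the top edge. On to the tool rest.

Call:
move_arm([
  {"wx":0,"wy":0,"wz":0.05,"dx":-0.3,"dy":-0.1,"dz":0,"claw":0},
  {"wx":0,"wy":0,"wz":0.1,"dx":-0.6,"dy":-0.2,"dz":0,"claw":0},
  {"wx":0,"wy":0,"wz":0.15,"dx":-1,"dy":-0.3,"dz":0,"claw":0},
  {"wx":0,"wy":0,"wz":0.2,"dx":-1,"dy":-0.3,"dz":0,"claw":0},
  {"wx":0,"wy":0,"wz":0.284,"dx":-1,"dy":-0.3,"dz":0,"claw":0},
  {"wx":0,"wy":0,"wz":0.284,"dx":-1,"dy":-0.3,"dz":0,"claw":0},
])

```text
time: 14.7
tcp_pos: [0.4694, -0.0183, 0.157]
orientation: [-2.965, -1.037, 0.001]
force: [-0.4, -0.4, -0.0]
opening: 0.0926
grasp_force: 0.0
```

```bash
python3 -c "
from h import *
st();go(417,-214,150,38.3)"
```

```text
t 14.7 tcp [469.4 -18.3 157. ] yaw 38.5 q1,q7 [-0.47 -0.43] F [-0.4 -0.4 -0. ] op 92.6 g 0.0
d [-0.8147  0.602   0.0351] w [-0.0002  0.0001  0.0013]
```

Call:
move_arm([
  {"wx":0,"wy":0,"wz":0.001,"dx":-0.2,"dy":0.15,"dz":0,"claw":0},
  {"wx":0,"wy":0,"wz":0.001,"dx":-0.45,"dy":0.34,"dz":0,"claw":0},
  {"wx":0,"wy":0,"wz":0.001,"dx":-0.7,"dy":0.52,"dz":0.03,"claw":0},
  {"wx":0,"wy":0,"wz":0.001,"dx":-0.815,"dy":0.6,"dz":0.03,"claw":0},
  {"wx":0,"wy":0,"wz":0.001,"dx":-0.815,"dy":0.6,"dz":0.03,"claw":0},
  {"wx":0,"wy":0,"wz":0.001,"dx":-0.815,"dy":0.6,"dz":0.03,"claw":0},
])

```text
time: 15.45
tcp_pos: [0.4174, -0.2131, 0.1511]
orientation: [-2.963, -1.038, 0.0]
force: [0.3, 0.1, 0.1]
opening: 0.0928
grasp_force: 0.0
```

```bash
python3 -c "
from h import *
st();
c=ctrl.camera('wrist');cv2.imwrite('pics/w8.png',c['image'][:,:,::-1])
o=ctrl.get_obs();print(np.round(o['joint_positions'],2))"
```

```text
t 15.45 tcp [ 417.4 -213.1  151.1] yaw 38.6 q1,q7 [-0.02  0.  ] F [0.3 0.1 0.1] op 92.8 g 0.0
[-0.02  0.5   0.65  2.03 -0.44  0.75  0.  ]
```

View pics/w8.png

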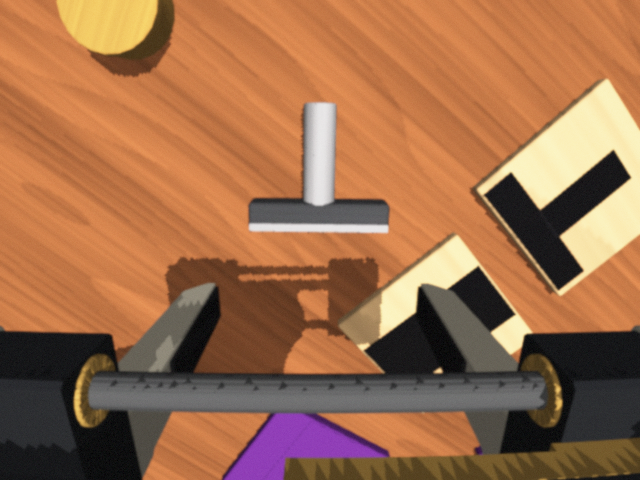

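The T rest sits squarely in view: the post runs (320,103)–(319,200) and the bar's top (248–388, 200–232). The tee board is at right, with its outline's bar at (533,232) and stem to (622,165).

```bash
python3 - <<'E'
from h import *
c=ctrl.camera('wrist');h=hsv(c);S,V=h[...,1],h[...,2]
q=blobs(S<70,(230,90,400,194))[0];post=rect(c,q,.0125);print("post",post)
q=blobs(S<70,(230,196,400,240))[0];bar=rect(c,q,.025);print("bar",bar,cv2.boundingRect(q))
q=blobs((S<70)&(V<100),(230,196,400,240))[0];print("bar dark",rect(c,q,.025))
q=blobs(V<45,(475,100,640,300))[0];T=rect(c,q,.012);print("T",T,cv2.boundingRect(q))
a=np.radians(bar[4]+90);e=np.array([np.cos(a),np.sin(a)])
print("point from bar",bar[:2]+29*e,"from post line: perp dist",np.cross(e,post[:2]-bar[:2]))
end=ray(c,[[320,103]],.0125)[0]*1000;print("free end -56:",end-56*e)
st()
E
```

```text
post [ 465.3 -177.3   68.3   24.    38.1]
bar [ 427.  -206.9  108.7   28.6  -51.3] (249, 196, 140, 37)
bar dark [ 429.6 -205.2  106.9   19.1  -51.9]
T [ 562.1 -366.8  112.8   99.3   81.5] (486, 153, 143, 135)
point from bar [ 449.63248181 -188.76796297] from post line: perp dist -0.8460536804429601
free end -56: [ 448.38324576 -191.26118385]
t 15.55 tcp [ 417.4 -213.   151.3] yaw 38.7 q1,q7 [-0.02  0.  ] F [-0.6 -0.4 -0.3] op 92.6 g 0.0<stdin>:8: DeprecationWarning: Arrays of 2-dimensional vectors are deprecated. Use arrays of 3-dimensional vectors instead. (deprecated in NumPy 2.0)
```

Call:
move_arm([
  {"wx":0,"wy":0,"wz":0.002,"dx":0.182,"dy":0.008,"dz":0.25,"claw":0.3},
  {"wx":0,"wy":0,"wz":0.002,"dx":0.182,"dy":0.008,"dz":0.5,"claw":0.4},
  {"wx":0,"wy":0,"wz":0.002,"dx":0.182,"dy":0.008,"dz":0.65,"claw":0.4},
  {"wx":0,"wy":0,"wz":0.002,"dx":0.182,"dy":0.008,"dz":0.73,"claw":0.4},
  {"wx":0,"wy":0,"wz":0.002,"dx":0.182,"dy":0.008,"dz":0.73,"claw":0.4},
  {"wx":0,"wy":0,"wz":0.002,"dx":0.182,"dy":0.008,"dz":0.73,"claw":0.5},
])

```text
time: 16.3
tcp_pos: [0.4466, -0.1934, 0.0062]
orientation: [2.969, 1.026, 0.001]
force: [-0.8, -0.1, -0.2]
opening: 0.0499
grasp_force: 0.0
```

```bash
python3 -c "
from h import *
for i in range(2): st();ctrl.camera('wrist')
go(447,-191.7,4,38.2)"
```

```text
t 16.3 tcp [ 446.6 -193.4    6.2] yaw 38.1 q1,q7 [0.1  0.14] F [-0.8 -0.1 -0.2] op 49.9 g 0.0
t 16.35 tcp [ 446.7 -193.6    6.4] yaw 38.1 q1,q7 [0.1  0.14] F [-0.1  0.3  0.2] op 48.1 g 0.0
d [ 0.0075 -0.007   0.0126] w [ 0.0005 -0.0003 -0.0006]
```

Call:
move_arm([
  {"wx":0,"wy":0,"wz":0,"dx":0.006,"dy":-0.006,"dz":0.012,"claw":0.6},
  {"wx":0,"wy":0,"wz":0,"dx":0.006,"dy":-0.006,"dz":0.012,"claw":1},
  {"wx":0,"wy":0,"wz":0,"dx":0.006,"dy":-0.006,"dz":0.012,"claw":1},
  {"wx":0,"wy":0,"wz":0,"dx":0.006,"dy":-0.006,"dz":0.012,"claw":1},
  {"wx":0,"wy":0,"wz":0,"dx":0.006,"dy":-0.006,"dz":0.012,"claw":1},
  {"wx":0,"wy":0,"wz":0,"dx":0.006,"dy":-0.006,"dz":0.012,"claw":1},
  {"wx":0,"wy":0,"wz":0,"dx":0.006,"dy":-0.006,"dz":-0.05,"claw":1},
  {"wx":0,"wy":0,"wz":0,"dx":0.006,"dy":-0.006,"dz":-0.2,"claw":1},
  {"wx":0,"wy":0,"wz":0,"dx":0.006,"dy":-0.006,"dz":-0.4,"claw":1},
  {"wx":0,"wy":0,"wz":0,"dx":0.006,"dy":-0.006,"dz":-0.5,"claw":1},
])

```text
time: 17.65
tcp_pos: [0.4464, -0.193, 0.1076]
orientation: [2.968, 1.022, 0.002]
force: [0.2, 0.1, -4.8]
opening: 0.0243
grasp_force: 30.0
```

```bash
python3 -c "
from h import *
st();go(490,-280,110,-8.6)
c=ctrl.camera('wrist');cv2.imwrite('pics/w9.png',c['image'][:,:,::-1])"
```

```text
t 17.65 tcp [ 446.4 -193.   107.6] yaw 38.0 q1,q7 [-0.04 -0.  ] F [ 0.2  0.1 -4.8] op 24.3 g 30.0
d [-0.0961  0.4767 -0.0109] w [ 0.0008 -0.0004  0.259 ]
```

View pics/w9.png

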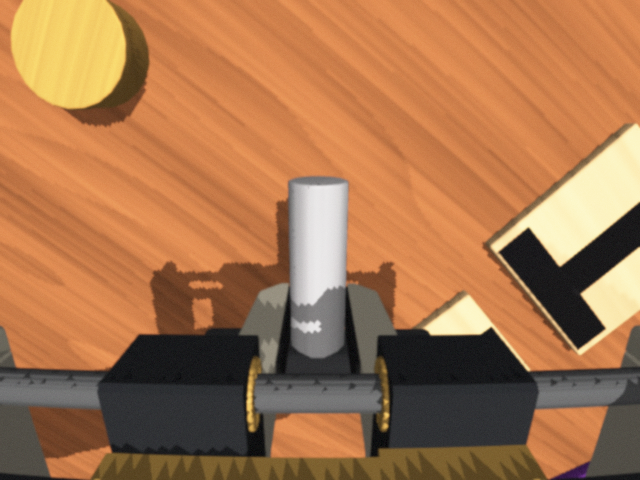

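```bash
python3 - <<'E'
from h import *
c=ctrl.camera('wrist');h=hsv(c);S,V=h[...,1],h[...,2]
o=ctrl.get_obs();p=np.array(o['tcp_pos']);m=Ro.from_rotvec(o['orientation']).as_matrix()
q=blobs((S<70)&(V>120),(270,160,370,290))[0].reshape(-1,2);v0=q[:,1].min();print(v0,q[:,0].min(),q[:,0].max())
for lab,uv,z in(("end top",[319,v0],p[2]+.0205),("end centre",[319,v0+3],p[2]+.008)):
    d=(ray(c,[uv],z)[0]-p[:2])*1000;print(lab,"along",(d@m[:2,0]).round(1),"across",(d@m[:2,1]).round(1))
for v in(200,240,280):
    r=np.where((S[v]<70)&(V[v]>100))[0];r=r[(r>270)&(r<370)]
    d=[((ray(c,[[u,v]],p[2]+.008)[0]-p[:2])*1000)@m[:2,1] for u in(r.min(),r.max())];print(v,np.round(d,1))
go(470,-352,110,-8.6)
E
```

```text
177 289 347
end top along 60.7 across 1.6
end centre along 57.7 across 1.7
200 [-10.8  13.4]
240 [-11.2  13.4]
280 [-11.1  13.3]
d [-0.3991  0.6956 -0.0093] w [ 0.0012 -0.0011  0.2591]
```

The rest is held level. Carrying it over to the tee board.

Call:
move_arm([
  {"wx":0.001,"wy":-0.001,"wz":0.05,"dx":-0.02,"dy":0.2,"dz":0,"claw":1},
  {"wx":0.001,"wy":-0.001,"wz":0.1,"dx":-0.05,"dy":0.4,"dz":0,"claw":1},
  {"wx":0.001,"wy":-0.001,"wz":0.15,"dx":-0.08,"dy":0.6,"dz":0,"claw":1},
  {"wx":0.001,"wy":-0.001,"wz":0.2,"dx":-0.1,"dy":0.8,"dz":0,"claw":1},
  {"wx":0.001,"wy":-0.001,"wz":0.259,"dx":-0.115,"dy":0.995,"dz":0,"claw":1},
  {"wx":0.001,"wy":-0.001,"wz":0.259,"dx":-0.115,"dy":0.995,"dz":0,"claw":1},
  {"wx":0.001,"wy":-0.001,"wz":0.259,"dx":-0.115,"dy":0.995,"dz":0,"claw":1},
])

```text
time: 18.62
tcp_pos: [0.5494, -0.3618, 0.1036]
orientation: [-3.128, 0.234, 0.011]
force: [-0.2, 0.1, -4.7]
opening: 0.0241
grasp_force: 30.0
```

```bash
python3 -c "
from h import *
st();
c=ctrl.camera('wrist');cv2.imwrite('pics/w10.png',c['image'][:,:,::-1])
st();go(551.1,-364.2,17.5,-8.6)"
```

```text
t 18.62 tcp [ 549.4 -361.8  103.6] yaw -8.5 q1,q7 [ 0.13 -0.6 ] F [-0.2  0.1 -4.7] op 24.1 g 30.0
t 18.68 tcp [ 549.6 -361.5  104.1] yaw -8.5 q1,q7 [ 0.13 -0.6 ] F [ 0.3 -0.4 -4.5] op 24.1 g 30.0
d [0.0122 0.014  0.433 ] w [-0.0013  0.0021  0.0004]
```

View pics/w10.png

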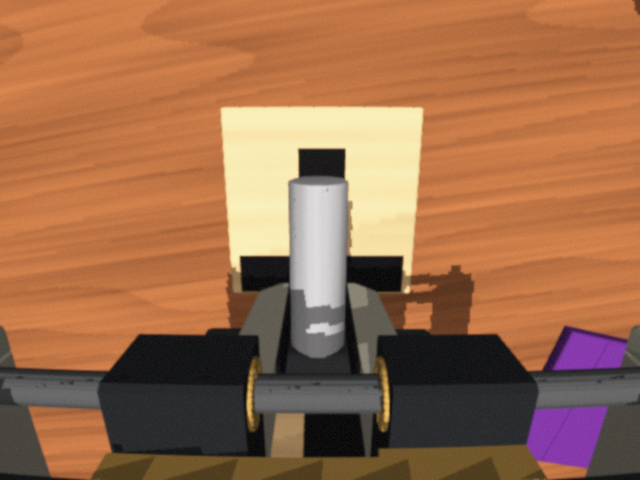

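The post is lined up with the outline's stem: the stem's end is at (322,149) and the post's end at (318,178). I'll compute the remaining offset from this view.

```bash
python3 - <<'E'
from h import *
c=ctrl.camera('wrist');h=hsv(c);S,V=h[...,1],h[...,2]
o=ctrl.get_obs();p=np.array(o['tcp_pos']);m=Ro.from_rotvec(o['orientation']).as_matrix()
a=np.radians(-8.6);E=np.array([[np.cos(a),np.sin(a)],[np.sin(a),-np.cos(a)]])
f=lambda uv,z:E@((ray(c,[uv],z)[0]-p[:2])*1000)
r=np.where(V[160]<50)[0];r=r[(r>270)&(r<370)];col=np.where(V[120:175,322]<50)[0]+120
print("stem",f([r.min(),160],.012),f([r.max(),160],.012),"end",f([322,col.min()],.012))
z=p[2]+.008
for v in(200,230):
    k=np.where((S[v]<70)&(V[v]>100))[0];k=k[(k>270)&(k<370)];print("post",f([k.min(),v],z),f([k.max(),v],z))
k=np.where((S[:,318]<70)&(V[:,318]>100))[0];k=k[(k>165)&(k<250)];print("post end",f([318,k.min()],p[2]+.0205))
q=blobs(V<50,(230,250,290,295))+blobs(V<50,(350,250,415,295))
for b in q: print("bar part",cv2.boundingRect(b),np.round([f(x,.012) for x in b.reshape(-1,2)[[b[:,0,0].argmin(),b[:,0,0].argmax(),b[:,0,1].argmin()]]],1).tolist())
E
```

```text
stem [ 55.80568426 -10.50131571] [55.86926272 17.02811376] end [62.28117966  3.23418314]
post [ 50.24855619 -18.42970053] [50.33186387 17.786121  ]
post [ 37.37943948 -18.86075204] [37.46346725 13.1525364 ]
post end [61.25396162  0.93442275]
bar part (242, 257, 47, 34) [[-12.8, -53.1], [-31.1, -20.8], [-12.0, -44.5]]
bar part (350, 257, 52, 34) [[-11.8, 23.4], [-28.6, 60.7], [-11.8, 23.4]]
```

Call:
move_arm([
  {"wx":-0.001,"wy":0.002,"wz":0,"dx":0,"dy":0.0125,"dz":0.15,"claw":1},
  {"wx":-0.001,"wy":0.002,"wz":0,"dx":0,"dy":0.0125,"dz":0.3,"claw":1},
  {"wx":-0.001,"wy":0.002,"wz":0,"dx":0,"dy":0.0125,"dz":0.39,"claw":1},
  {"wx":-0.001,"wy":0.002,"wz":0,"dx":0,"dy":0.0125,"dz":0.39,"claw":1},
  {"wx":-0.001,"wy":0.002,"wz":0,"dx":0,"dy":0.0125,"dz":0.39,"claw":1},
])

```text
time: 19.35
tcp_pos: [0.5505, -0.3662, 0.029]
orientation: [3.129, -0.234, 0.006]
force: [0.7, -1.5, -3.8]
opening: 0.0243
grasp_force: 30.0
```

```bash
python3 -c "
from h import *
st();ctrl.camera('wrist');st();go(550.2,-364.0,16.3,-8.6)"
```

```text
t 19.35 tcp [ 550.5 -366.2   29. ] yaw -8.6 q1,q7 [ 0.16 -0.53] F [ 0.7 -1.5 -3.8] op 24.3 g 30.0
t 19.4 tcp [ 550.6 -366.4   29.3] yaw -8.6 q1,q7 [ 0.16 -0.53] F [ 0.3  1.  -5. ] op 24.1 g 30.0
d [-0.0041 -0.0115  0.0647] w [ 0.0011 -0.0015  0.0002]
```

Call:
move_arm([
  {"wx":0.001,"wy":-0.001,"wz":0,"dx":-0.003,"dy":-0.011,"dz":0,"claw":1},
  {"wx":0.001,"wy":-0.001,"wz":0,"dx":-0.003,"dy":-0.011,"dz":0.03,"claw":1},
  {"wx":0.001,"wy":-0.001,"wz":0,"dx":-0.003,"dy":-0.011,"dz":0.05,"claw":1},
  {"wx":0.001,"wy":-0.001,"wz":0,"dx":-0.003,"dy":-0.011,"dz":0.05,"claw":1},
])

```text
time: 19.9
tcp_pos: [0.5493, -0.3628, 0.0169]
orientation: [-3.13, 0.235, 0.003]
force: [1.0, 0.6, -4.0]
opening: 0.0238
grasp_force: 30.0
```

```bash
python3 -c "
from h import *
st();ctrl.camera('wrist');st();go(550.2,-364.0,16.3,-8.6)"
```

```text
t 19.9 tcp [ 549.3 -362.8   16.9] yaw -8.6 q1,q7 [ 0.17 -0.53] F [ 1.   0.6 -4. ] op 23.8 g 30.0
t 19.95 tcp [ 549.4 -363.1   17.3] yaw -8.6 q1,q7 [ 0.17 -0.53] F [-0.1 -0.2 -4.7] op 24.0 g 30.0
d [0.0045 0.0039 0.0048] w [-0.0006  0.0005  0.0001]
```

Call:
move_arm([
  {"wx":0,"wy":0,"wz":0,"dx":0.003,"dy":0.004,"dz":0.006,"claw":1},
  {"wx":0,"wy":0,"wz":0,"dx":0.003,"dy":0.004,"dz":0.006,"claw":1},
  {"wx":0,"wy":0,"wz":0,"dx":0.003,"dy":0.004,"dz":0.006,"claw":0.6},
  {"wx":0,"wy":0,"wz":0,"dx":0.003,"dy":0.004,"dz":0.006,"claw":0.5},
  {"wx":0,"wy":0,"wz":0,"dx":0.003,"dy":0.004,"dz":0.006,"claw":0.4},
  {"wx":0,"wy":0,"wz":0,"dx":0.003,"dy":0.004,"dz":0.006,"claw":0.4},
  {"wx":0,"wy":0,"wz":0,"dx":0.003,"dy":0.004,"dz":-0.15,"claw":0.4},
  {"wx":0,"wy":0,"wz":0,"dx":0.003,"dy":0.004,"dz":-0.45,"claw":0.2},
  {"wx":0,"wy":0,"wz":0,"dx":-0.15,"dy":0.004,"dz":-0.75,"claw":0},
  {"wx":0,"wy":0,"wz":0,"dx":-0.3,"dy":0.004,"dz":-0.75,"claw":0},
])

```text
time: 21.2
tcp_pos: [0.4912, -0.3582, 0.1727]
orientation: [3.128, -0.234, 0.011]
force: [0.1, 0.6, -0.9]
opening: 0.0812
grasp_force: 0.0
```

```bash
python3 -c "
from h import *
st();
c=ctrl.camera('wrist');cv2.imwrite('pics/w11.png',c['image'][:,:,::-1])
go(403,356,160,-48)"
```

```text
t 21.2 tcp [ 491.2 -358.2  172.7] yaw -8.6 q1,q7 [ 0.11 -0.56] F [ 0.1  0.6 -0.9] op 81.2 g 0.0
d [-0.9554 -3.4585  0.0562] w [1.000e-04 0.000e+00 2.173e-01]
```

View pics/w11.png

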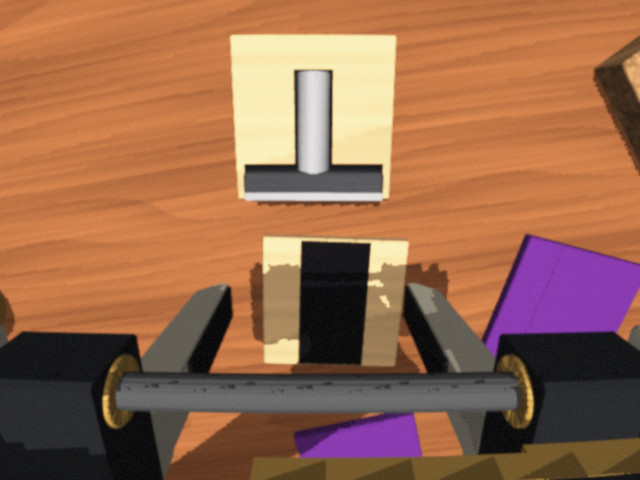

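The rest lies in its outline with an even margin at (314,135). The block board's outline is at (335,303). I'll measure both and travel to the push block, turning on the way.

```bash
python3 - <<'E'
from h import *
c=ctrl.camera('wrist');h=hsv(c);H,S,V=h[...,0],h[...,1],h[...,2]
q=blobs(V<50,(290,230,380,372))[0];print("block rect",rect(c,q,.012),cv2.boundingRect(q))
q=blobs((S<70)&(V<110)&(V>30),(235,150,395,200),50)[0];print("bar",rect(c,q,.037),cv2.boundingRect(q))
st()
E
```

```text
block rect [ 406.6 -361.1  123.8   60.3  -10.5] (301, 235, 70, 123)
bar [ 532.5 -362.4  106.8   24.4   81.2] (245, 150, 139, 33)
t 21.3 tcp [ 486.9 -356.4  170. ] yaw -8.9 q1,q7 [ 0.11 -0.56] F [ 0.6 -0.6  0.2] op 89.3 g 0.0
```

Call:
move_arm([
  {"wx":0,"wy":0,"wz":-0.05,"dx":-0.05,"dy":-0.25,"dz":0,"claw":0},
  {"wx":0,"wy":0,"wz":-0.1,"dx":-0.12,"dy":-0.5,"dz":0,"claw":0},
  {"wx":0,"wy":0,"wz":-0.16,"dx":-0.2,"dy":-0.75,"dz":0,"claw":0},
  {"wx":0,"wy":0,"wz":-0.22,"dx":-0.25,"dy":-1,"dz":0,"claw":0},
  {"wx":0,"wy":0,"wz":-0.27,"dx":-0.25,"dy":-1,"dz":0,"claw":0},
  {"wx":0,"wy":0,"wz":-0.27,"dx":-0.25,"dy":-1,"dz":0,"claw":0},
])

```text
time: 22.05
tcp_pos: [0.4713, -0.1494, 0.168]
orientation: [-2.95, -1.074, -0.001]
force: [0.2, -0.5, 0.2]
opening: 0.0931
grasp_force: 0.0
```

```bash
python3 -c "
from h import *
st();go(430,327,160,131.5);go(440,100,165,90)"
```

```text
t 22.05 tcp [ 471.3 -149.4  168. ] yaw 40.0 q1,q7 [-0.2  -0.14] F [ 0.2 -0.5  0.2] op 93.1 g 0.0
d [ 1.3729 -1.957   0.0453] w [-7.000e-04  1.000e-04  4.917e-01]
d [ 0.6816 -1.0555  0.0179] w [-0.0003 -0.0006 -0.2777]
```

Call:
move_arm([
  {"wx":0,"wy":0,"wz":-0.05,"dx":0.17,"dy":-0.25,"dz":0,"claw":0},
  {"wx":0,"wy":0,"wz":-0.1,"dx":0.33,"dy":-0.5,"dz":0,"claw":0},
  {"wx":0,"wy":0,"wz":-0.16,"dx":0.5,"dy":-0.75,"dz":0,"claw":0},
  {"wx":0,"wy":0,"wz":-0.22,"dx":0.67,"dy":-1,"dz":0,"claw":0},
  {"wx":0,"wy":0,"wz":-0.278,"dx":0.67,"dy":-1,"dz":0,"claw":0},
  {"wx":0,"wy":0,"wz":-0.278,"dx":0.67,"dy":-1,"dz":0,"claw":0},
])

```text
time: 22.8
tcp_pos: [0.4452, 0.089, 0.1684]
orientation: [-2.225, -2.216, -0.001]
force: [0.6, -0.1, 0.9]
opening: 0.0924
grasp_force: 0.0
```

```bash
python3 -c "
from h import *
st();go(433,323,160,131.5)"
```

```text
t 22.8 tcp [445.2  89.  168.4] yaw 89.8 q1,q7 [-0.58  0.05] F [ 0.6 -0.1  0.9] op 92.4 g 0.0
d [ 1.1698 -0.0655  0.0436] w [ 0.     -0.0005 -0.2318]
```

Call:
move_arm([
  {"wx":0,"wy":0,"wz":-0.05,"dx":0.25,"dy":0,"dz":0,"claw":0},
  {"wx":0,"wy":0,"wz":-0.1,"dx":0.5,"dy":-0.02,"dz":0,"claw":0},
  {"wx":0,"wy":0,"wz":-0.15,"dx":0.75,"dy":-0.02,"dz":0.02,"claw":0},
  {"wx":0,"wy":0,"wz":-0.2,"dx":1,"dy":-0.03,"dz":0.05,"claw":0},
  {"wx":0,"wy":0,"wz":-0.232,"dx":1,"dy":-0.03,"dz":0.05,"claw":0},
  {"wx":0,"wy":0,"wz":-0.232,"dx":1,"dy":-0.03,"dz":0.05,"claw":0},
])

```text
time: 23.55
tcp_pos: [0.4395, 0.2877, 0.1584]
orientation: [-1.293, -2.862, -0.0]
force: [0.1, -0.8, 0.2]
opening: 0.093
grasp_force: 0.0
```

```bash
python3 - <<'E'
from h import *
st()
c=ctrl.camera('wrist');cv2.imwrite('pics/w12.png',c['image'][:,:,::-1])
E
```

```text
t 23.55 tcp [439.5 287.7 158.4] yaw 131.4 q1,q7 [-0.79  0.27] F [ 0.1 -0.8  0.2] op 93.0 g 0.0
```

View pics/w12.png

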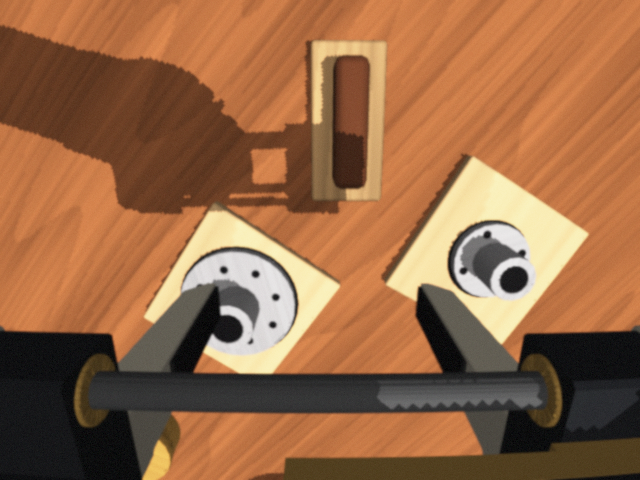

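The push block is at the top, base (311–386, 41–200) and grip axis near (350,120). It is almost aligned with the tool. Both faceplates sit inside their outlines.

```bash
python3 - <<'E'
from h import *
c=ctrl.camera('wrist');h=hsv(c);H,S,V=h[...,0],h[...,1],h[...,2]
print(h[80,320],h[80,350],h[170,350],h[180,318],h[80,280],h[170,200])
q=blobs((H>14)&(H<32),(295,25,400,212))[0];print("base",rect(c,cv2.convexHull(q),.018),cv2.boundingRect(q))
q=blobs((V<160)&((H<13)|(H>170)),(326,48,376,195))[0];print("grip",rect(c,q,.052),cv2.boundingRect(q))
st()
E
```

```text
[ 20 101 242] [  9 167 131] [  9 170  63] [ 16 128 134] [ 11 168 178] [ 10 167  96]
base [404.5 361.  119.   55.4 -48.7] (311, 39, 76, 162)
grip [403.9 360.8  86.7  23.3 -48.1] (333, 55, 36, 133)
t 23.65 tcp [439.5 287.3 158.7] yaw 131.4 q1,q7 [-0.79  0.27] F [-0.2  0.  -0.3] op 93.3 g 0.0
```

```bash
python3 -c "
from h import *
go(404.2,361,23.5,131.5)"
```

```text
d [0.3926 0.111  0.6763] w [ 0.     -0.0002 -0.0007]
```

Call:
move_arm([
  {"wx":0,"wy":0,"wz":-0.001,"dx":0.2,"dy":0.06,"dz":0.05,"claw":0.2},
  {"wx":0,"wy":0,"wz":-0.001,"dx":0.393,"dy":0.111,"dz":0.2,"claw":0.35},
  {"wx":0,"wy":0,"wz":-0.001,"dx":0.393,"dy":0.111,"dz":0.45,"claw":0.35},
  {"wx":0,"wy":0,"wz":-0.001,"dx":0.393,"dy":0.111,"dz":0.6,"claw":0.35},
  {"wx":0,"wy":0,"wz":-0.001,"dx":0.393,"dy":0.111,"dz":0.62,"claw":0.35},
  {"wx":0,"wy":0,"wz":-0.001,"dx":0.393,"dy":0.111,"dz":0.62,"claw":0.35},
])

```text
time: 24.4
tcp_pos: [0.4037, 0.3624, 0.0357]
orientation: [-1.282, -2.868, -0.003]
force: [-0.6, -0.2, -0.0]
opening: 0.0604
grasp_force: 0.0
```

```bash
python3 -c "
from h import *
st();ctrl.camera('wrist');st();go(404.2,361,23.5,131.5)"
```

```text
t 24.4 tcp [403.7 362.4  35.7] yaw 131.8 q1,q7 [-0.89  0.18] F [-0.6 -0.2 -0. ] op 60.4 g 0.0
t 24.45 tcp [403.8 362.9  36.3] yaw 131.9 q1,q7 [-0.89  0.18] F [ 0.4 -0.1 -0.1] op 60.4 g 0.0
d [-0.0084 -0.0053  0.0637] w [ 0.001  -0.0004  0.0021]
```

Call:
move_arm([
  {"wx":0,"wy":0,"wz":0.002,"dx":-0.007,"dy":-0.005,"dz":0.062,"claw":0.35},
  {"wx":0,"wy":0,"wz":0.002,"dx":-0.007,"dy":-0.005,"dz":0.062,"claw":1},
  {"wx":0,"wy":0,"wz":0.002,"dx":-0.007,"dy":-0.005,"dz":0.062,"claw":1},
  {"wx":0,"wy":0,"wz":0.002,"dx":-0.007,"dy":-0.005,"dz":0.062,"claw":1},
  {"wx":0,"wy":0,"wz":0.002,"dx":-0.007,"dy":-0.005,"dz":0.062,"claw":1},
  {"wx":0,"wy":0,"wz":0.002,"dx":-0.007,"dy":-0.005,"dz":0.062,"claw":1},
  {"wx":0,"wy":0,"wz":0.002,"dx":-0.007,"dy":-0.005,"dz":0.062,"claw":1},
  {"wx":0,"wy":0,"wz":0.002,"dx":-0.007,"dy":-0.005,"dz":0.062,"claw":1},
])

```text
time: 25.45
tcp_pos: [0.4033, 0.3618, 0.0228]
orientation: [-1.286, -2.866, -0.005]
force: [2.0, 1.3, 0.6]
opening: 0.0237
grasp_force: 30.0
```

```bash
python3 -c "
from h import *
st()"
```

```text
t 25.45 tcp [403.3 361.8  22.8] yaw 131.6 q1,q7 [-0.88  0.19] F [2.  1.3 0.6] op 23.7 g 30.0
```

Call:
move_arm([
  {"wx":0,"wy":0,"wz":0,"dx":0,"dy":0,"dz":-0.15,"claw":1},
  {"wx":0,"wy":0,"wz":0,"dx":0,"dy":0,"dz":-0.4,"claw":1},
  {"wx":0,"wy":0,"wz":0,"dx":-0.1,"dy":-0.05,"dz":-0.6,"claw":1},
  {"wx":0,"wy":0,"wz":0.04,"dx":-0.3,"dy":-0.18,"dz":-0.65,"claw":1},
  {"wx":0,"wy":0,"wz":0.09,"dx":-0.5,"dy":-0.3,"dz":-0.65,"claw":1},
  {"wx":0,"wy":0,"wz":0.14,"dx":-0.75,"dy":-0.45,"dz":-0.65,"claw":1},
  {"wx":0,"wy":0,"wz":0.19,"dx":-1,"dy":-0.6,"dz":-0.65,"claw":1},
  {"wx":0,"wy":0,"wz":0.23,"dx":-1,"dy":-0.6,"dz":-0.65,"claw":1},
  {"wx":0,"wy":0,"wz":0.23,"dx":-1,"dy":-0.6,"dz":-0.65,"claw":1},
])

```text
time: 26.58
tcp_pos: [0.4444, 0.131, 0.1514]
orientation: [-2.214, -2.224, 0.004]
force: [0.4, 0.5, -3.0]
opening: 0.0237
grasp_force: 30.0
```

```bash
python3 -c "
from h import *
st();go(470,-80,155,40)"
```

```text
t 26.57 tcp [444.4 131.  151.4] yaw 90.2 q1,q7 [-0.65 -0.  ] F [ 0.4  0.5 -3. ] op 23.7 g 30.0
d [-1.0557  0.1233 -0.0196] w [-0.0014  0.0003  0.2791]
```

Call:
move_arm([
  {"wx":0,"wy":0,"wz":0.05,"dx":-0.25,"dy":0.03,"dz":0,"claw":1},
  {"wx":0,"wy":0,"wz":0.1,"dx":-0.5,"dy":0.06,"dz":0,"claw":1},
  {"wx":0,"wy":0,"wz":0.16,"dx":-0.75,"dy":0.09,"dz":0,"claw":1},
  {"wx":0,"wy":0,"wz":0.22,"dx":-1,"dy":0.12,"dz":0,"claw":1},
  {"wx":0,"wy":0,"wz":0.279,"dx":-1,"dy":0.12,"dz":0,"claw":1},
  {"wx":0,"wy":0,"wz":0.279,"dx":-1,"dy":0.12,"dz":0,"claw":1},
])

```text
time: 27.32
tcp_pos: [0.4701, -0.0669, 0.151]
orientation: [-2.946, -1.082, 0.004]
force: [0.2, 0.8, -3.3]
opening: 0.0237
grasp_force: 30.0
```

```bash
python3 -c "
from h import *
st();go(425,-270,140,-10.5)"
```

```text
t 27.32 tcp [470.1 -66.9 151. ] yaw 40.3 q1,q7 [-0.37 -0.26] F [ 0.2  0.8 -3.3] op 23.7 g 30.0
d [-0.8289  0.6286  0.0531] w [-0.0011  0.0009  0.2823]
```

Call:
move_arm([
  {"wx":0,"wy":0,"wz":0.05,"dx":-0.2,"dy":0.15,"dz":0,"claw":1},
  {"wx":0,"wy":0,"wz":0.1,"dx":-0.4,"dy":0.3,"dz":0.02,"claw":1},
  {"wx":-0.001,"wy":0.001,"wz":0.16,"dx":-0.6,"dy":0.45,"dz":0.04,"claw":1},
  {"wx":-0.001,"wy":0.001,"wz":0.22,"dx":-0.83,"dy":0.63,"dz":0.05,"claw":1},
  {"wx":-0.001,"wy":0.001,"wz":0.282,"dx":-0.83,"dy":0.63,"dz":0.05,"claw":1},
  {"wx":-0.001,"wy":0.001,"wz":0.282,"dx":-0.83,"dy":0.63,"dz":0.05,"claw":1},
])

```text
time: 28.08
tcp_pos: [0.4249, -0.2695, 0.1405]
orientation: [-3.127, 0.283, -0.001]
force: [0.2, 1.3, -2.2]
opening: 0.024
grasp_force: 30.0
```

```bash
python3 -c "
from h import *
st();go(407.2,-360.3,60,-10.5)"
```

```text
t 28.07 tcp [ 424.9 -269.5  140.5] yaw -10.3 q1,q7 [-0.04 -0.54] F [ 0.2  1.3 -2.2] op 24.0 g 30.0
d [-0.0062  0.4634  0.4015] w [-0.0007 -0.0002  0.001 ]
```

Call:
move_arm([
  {"wx":0,"wy":0,"wz":0.001,"dx":-0.003,"dy":0.2,"dz":0.05,"claw":1},
  {"wx":0,"wy":0,"wz":0.001,"dx":-0.003,"dy":0.4,"dz":0.15,"claw":1},
  {"wx":0,"wy":0,"wz":0.001,"dx":-0.003,"dy":0.462,"dz":0.3,"claw":1},
  {"wx":0,"wy":0,"wz":0.001,"dx":-0.003,"dy":0.462,"dz":0.4,"claw":1},
  {"wx":0,"wy":0,"wz":0.001,"dx":-0.003,"dy":0.462,"dz":0.4,"claw":1},
  {"wx":0,"wy":0,"wz":0.001,"dx":-0.003,"dy":0.462,"dz":0.4,"claw":1},
])

```text
time: 28.82
tcp_pos: [0.4084, -0.3611, 0.062]
orientation: [-3.128, 0.291, -0.006]
force: [-0.1, -0.1, -2.9]
opening: 0.0237
grasp_force: 30.0
```

```bash
python3 -c "
from h import *
st()
c=ctrl.camera('wrist');cv2.imwrite('pics/w13.png',c['image'][:,:,::-1])
st();go(407.2,-360.3,35,-10.5)"
```

```text
t 28.82 tcp [ 408.4 -361.1   62. ] yaw -10.6 q1,q7 [ 0.23 -0.32] F [-0.1 -0.1 -2.9] op 23.7 g 30.0
t 28.88 tcp [ 408.3 -361.5   62.3] yaw -10.7 q1,q7 [ 0.23 -0.32] F [ 0.9  0.2 -3.7] op 24.1 g 30.0
d [-0.0074 -0.0051  0.1367] w [ 0.0001 -0.0015 -0.0011]
```

View pics/w13.png

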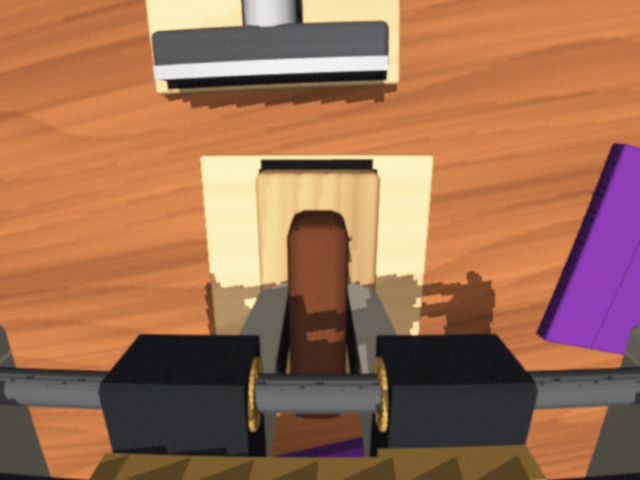

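The block hangs centred over its outline: its front edge is at row 170 (u 257–379), and the outline's far edge is at row 160 (u 261–373). I'll compute the residual.

```bash
python3 - <<'E'
from h import *
c=ctrl.camera('wrist');V=hsv(c)[...,2]
p=np.array(ctrl.get_obs()['tcp_pos']);a=np.radians(-10.5);E=np.array([[np.cos(a),np.sin(a)],[np.sin(a),-np.cos(a)]])
f=lambda uv,z:np.round(E@((ray(c,[uv],z)[0]-p[:2])*1000),1)
q=blobs(V<50,(240,150,400,180),50)[0];b=cv2.boundingRect(q);print(b)
print("outline far L/R",f([b[0]+1,b[1]],.012),f([b[0]+b[2]-1,b[1]],.012))
g=cv2.cvtColor(c["image"],cv2.COLOR_RGB2GRAY).astype(int)
zt=p[2]-.005
col=[int(np.argmax(np.diff(g[160:185,u])))+160 for u in(280,317,355)];print(col)
row=np.diff(cv2.GaussianBlur(g[195:235].astype(np.float32),(0,0),1).mean(0));L=245+np.abs(row[245:275]).argmax();Rr=368+np.abs(row[368:392]).argmax();print(L,Rr)
print("block front",f([317,col[1]],zt),"sides",f([L,215],zt),f([Rr,215],zt));st()
E
```

```text
(261, 161, 109, 9)
outline far L/R [ 60.8 -30. ] [60.6 29. ]
[168, 169, 169]
256 378
block front [61.6  0.4] sides [ 41.  -27.4] [40.8 28. ]
t 28.93 tcp [ 408.2 -361.8   62.5] yaw -10.7 q1,q7 [ 0.23 -0.32] F [ 0.3 -1.3 -2.9] op 23.9 g 30.0
```

Call:
move_arm([
  {"wx":0,"wy":-0.001,"wz":-0.001,"dx":-0.011,"dy":-0.0045,"dz":0.05,"claw":1},
  {"wx":0,"wy":-0.001,"wz":-0.001,"dx":-0.011,"dy":-0.0045,"dz":0.1,"claw":1},
  {"wx":0,"wy":-0.001,"wz":-0.001,"dx":-0.011,"dy":-0.0045,"dz":0.12,"claw":1},
  {"wx":0,"wy":-0.001,"wz":-0.001,"dx":-0.011,"dy":-0.0045,"dz":0.125,"claw":1},
  {"wx":0,"wy":-0.001,"wz":-0.001,"dx":-0.011,"dy":-0.0045,"dz":0.125,"claw":1},
])

```text
time: 29.55
tcp_pos: [0.4052, -0.361, 0.0365]
orientation: [3.128, -0.294, -0.0]
force: [0.3, 0.7, -3.1]
opening: 0.0241
grasp_force: 30.0
```

```bash
python3 -c "
from h import *
st();ctrl.camera('wrist');st();go(406,-360.4,35.2,-10.5)"
```

```text
t 29.55 tcp [ 405.2 -361.    36.5] yaw -10.7 q1,q7 [ 0.25 -0.29] F [ 0.3  0.7 -3.1] op 24.1 g 30.0
t 29.6 tcp [ 405.3 -361.    36.6] yaw -10.7 q1,q7 [ 0.25 -0.29] F [ 0.2 -0.4 -3.1] op 23.8 g 30.0
d [ 0.003  -0.0038  0.007 ] w [ 0.0001 -0.0001 -0.0014]
```

Call:
move_arm([
  {"wx":0,"wy":0,"wz":-0.001,"dx":0.003,"dy":-0.003,"dz":0.007,"claw":1},
  {"wx":0,"wy":0,"wz":-0.001,"dx":0.003,"dy":-0.003,"dz":0.007,"claw":1},
  {"wx":0,"wy":0,"wz":-0.001,"dx":0.003,"dy":-0.003,"dz":0.007,"claw":0.6},
  {"wx":0,"wy":0,"wz":-0.001,"dx":0.003,"dy":-0.003,"dz":0.007,"claw":0.5},
  {"wx":0,"wy":0,"wz":-0.001,"dx":0.003,"dy":-0.003,"dz":0.007,"claw":0.4},
  {"wx":0,"wy":0,"wz":-0.001,"dx":0.003,"dy":-0.003,"dz":0.007,"claw":0.4},
  {"wx":0,"wy":0,"wz":-0.001,"dx":0.003,"dy":-0.003,"dz":-0.1,"claw":0.4},
  {"wx":0,"wy":0,"wz":-0.001,"dx":0.003,"dy":-0.003,"dz":-0.4,"claw":0.3},
  {"wx":0,"wy":0,"wz":-0.001,"dx":0.003,"dy":-0.2,"dz":-0.6,"claw":0.2},
  {"wx":0,"wy":0,"wz":-0.001,"dx":0.003,"dy":-0.45,"dz":-0.7,"claw":0},
])

```text
time: 30.85
tcp_pos: [0.4231, -0.2736, 0.1789]
orientation: [3.125, -0.293, 0.006]
force: [1.6, -0.4, -0.1]
opening: 0.08
grasp_force: 0.0
```

```bash
python3 -c "
from h import *
st()"
```

```text
t 30.85 tcp [ 423.1 -273.6  178.9] yaw -10.7 q1,q7 [-0.08 -0.59] F [ 1.6 -0.4 -0.1] op 80.0 g 0.0
```

Call:
move_arm([
  {"wx":0,"wy":0,"wz":0,"dx":0,"dy":-0.3,"dz":0,"claw":0},
  {"wx":0,"wy":0,"wz":0,"dx":0,"dy":-0.6,"dz":0,"claw":0},
  {"wx":0,"wy":0,"wz":0,"dx":0,"dy":-1,"dz":0,"claw":0},
  {"wx":0,"wy":0,"wz":0,"dx":0,"dy":-1,"dz":0,"claw":0},
  {"wx":0,"wy":0,"wz":0,"dx":0,"dy":-1,"dz":0,"claw":0},
])

```text
time: 31.48
tcp_pos: [0.4594, -0.0742, 0.1763]
orientation: [-3.129, 0.283, 0.001]
force: [-0.7, -0.9, 0.2]
opening: 0.0931
grasp_force: 0.0
```

```bash
python3 - <<'E'
from h import *
st()
t=ctrl.camera("top");s=ctrl.camera("scene");f=lambda im,r:cv2.resize(im[r[1]:r[3],r[0]:r[2],::-1],(400,300),interpolation=cv2.INTER_CUBIC)
a=np.vstack([np.hstack([f(t["image"],(145,170,265,290)),f(t["image"],(375,175,455,295))]),np.hstack([f(s["image"],(425,230,590,360)),f(s["image"],(170,215,280,345))])])
cv2.imwrite("pics/end.png",a)
E
```

```text
t 31.48 tcp [459.4 -74.2 176.3] yaw -10.3 q1,q7 [-0.55 -0.95] F [-0.7 -0.9  0.2] op 93.1 g 0.0
```

View pics/end.png

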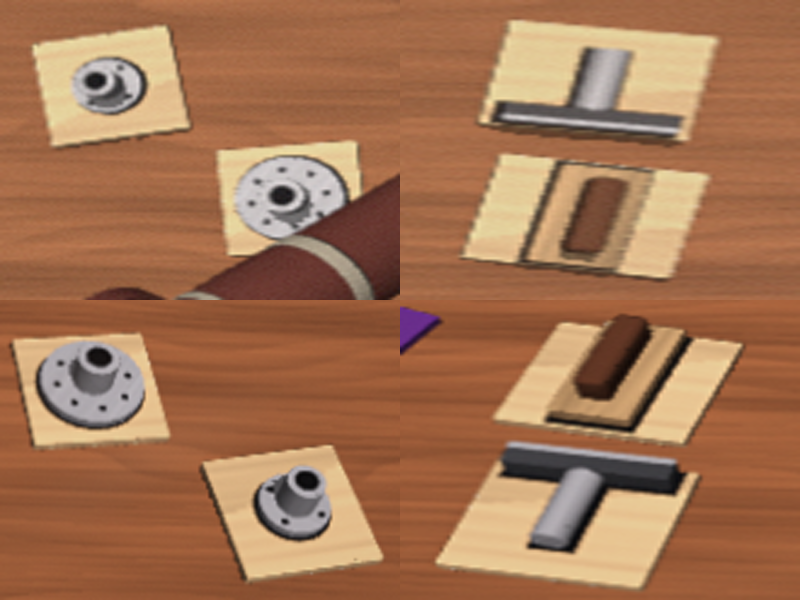

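All four sit on their boards inside the black outlines. A final numeric check from the fixed views:

```bash
python3 - <<'E'
from h import *
R={"top":dict(fs=(150,175,206,235),tr=(388,178,442,236),pb=(385,232,440,290)),
"scene":dict(fl=(425,238,500,300),fs=(503,288,588,355),tr=(175,275,258,345),pb=(190,220,270,280))}
for n in R:
    c=ctrl.camera(n);h=hsv(c);H,S,V=h[...,0],h[...,1],h[...,2]
    for k,r in R[n].items():
        if k=="pb": m=(S>110)&(V<125)&(V>35);z=.064
        else: m=(S<70)&(V>60 if k[0]=="f" else V>25);z=.022 if k[0]=="f" else .032
        for q in blobs(m,r,60)[:1]:
            print(n,k,rect(c,q,z))
            if k=="tr":
                b=blobs(m&(V<110)&(V>25),r,40)[:1]; print("   bar",[rect(c,x,.037) for x in b])
    c_=hsv(c)
    q=blobs((H>15)&(H<30)&(S<150)&(V<225)&(V>90),R[n]["pb"],200)[:1];print(n,"base?",[rect(c,x,.03) for x in q])
E
```

```text
top fs [572.6 361.2  68.6  67.6 -24.8]
top tr [ 562.  -363.6  110.8   99.9   80.9]
   bar [array([ 562.5, -357.9,  109.1,   88.3,   87.5])]
top pb [ 404.  -355.8   93.4   24.9  -11.1]
top base? []
scene fl [439.7 185.9 102.3 101.    2.4]
scene fs [570.4 359.9  76.5  67.7   1.9]
scene tr [ 565.6 -365.   117.6  111.3   81. ]
   bar [array([ 572.4, -362.9,  114.7,  103.9,   81.7])]
scene pb [ 419.  -356.6  107.    32.2  -10.4]
scene base? [array([ 425.4, -356. ,  127.6,  127.5,  -10.7])]
```

```bash
python3 - <<'E'
from h import *
a=np.radians(-10.5);e=np.array([np.cos(a),np.sin(a)]);n=np.array([-e[1],e[0]])
for nm,o in(("top",(408.2,-359.1)),("scene",(407.2,-360.5))):
    c=ctrl.camera(nm);K=np.array([[c["fx"],0,c["cx"]],[0,c["fy"],c["cy"]],[0,0,1]]);g=cv2.cvtColor(c["image"],cv2.COLOR_RGB2GRAY).astype(np.float32)
    for lab,u,v,H in(("along x",e,n,66),("along y",n,e,42)):
        s=np.arange(-H-4,H+5,2.);w=np.arange(-20,21,2.)
        P=np.array([[np.r_[(np.array(o)+x*u+y*v)/1000,.012] for x in s] for y in w]).reshape(-1,3)
        m=cv2.projectPoints(P,cv2.Rodrigues(np.array(c["R"]))[0],np.array(c["t"]),K,np.array(c["distortion"]))[0].reshape(len(w),len(s),2).astype(np.float32)
        p=cv2.remap(g,m[...,0],m[...,1],cv2.INTER_LINEAR).mean(0).astype(int)
        k=10 if lab=="along x" else 12
        print(nm,lab,"low end",list(zip(s[:k].astype(int),p[:k])),"high",list(zip(s[-k:].astype(int),p[-k:])))
E
```

```text
top along x low end [(np.int64(-70), np.int64(93)), (np.int64(-68), np.int64(75)), (np.int64(-66), np.int64(68)), (np.int64(-64), np.int64(74)), (np.int64(-62), np.int64(74)), (np.int64(-60), np.int64(95)), (np.int64(-58), np.int64(138)), (np.int64(-56), np.int64(158)), (np.int64(-54), np.int64(150)), (np.int64(-52), np.int64(135))] high [(np.int64(52), np.int64(168)), (np.int64(54), np.int64(171)), (np.int64(56), np.int64(170)), (np.int64(58), np.int64(161)), (np.int64(60), np.int64(133)), (np.int64(62), np.int64(103)), (np.int64(64), np.int64(117)), (np.int64(66), np.int64(129)), (np.int64(68), np.int64(124)), (np.int64(70), np.int64(122))]
top along y low end [(np.int64(-46), np.int64(199)), (np.int64(-44), np.int64(199)), (np.int64(-42), np.int64(199)), (np.int64(-40), np.int64(200)), (np.int64(-38), np.int64(201)), (np.int64(-36), np.int64(201)), (np.int64(-34), np.int64(193)), (np.int64(-32), np.int64(168)), (np.int64(-30), np.int64(149)), (np.int64(-28), np.int64(144)), (np.int64(-26), np.int64(147)), (np.int64(-24), np.int64(149))] high [(np.int64(24), np.int64(160)), (np.int
[... 1058 characters left out ...]
64(194)), (np.int64(-42), np.int64(195)), (np.int64(-40), np.int64(196)), (np.int64(-38), np.int64(196)), (np.int64(-36), np.int64(185)), (np.int64(-34), np.int64(160)), (np.int64(-32), np.int64(134)), (np.int64(-30), np.int64(104)), (np.int64(-28), np.int64(81)), (np.int64(-26), np.int64(70)), (np.int64(-24), np.int64(63))] high [(np.int64(24), np.int64(62)), (np.int64(26), np.int64(35)), (np.int64(28), np.int64(31)), (np.int64(30), np.int64(90)), (np.int64(32), np.int64(172)), (np.int64(34), np.int64(202)), (np.int64(36), np.int64(204)), (np.int64(38), np.int64(202)), (np.int64(40), np.int64(202)), (np.int64(42), np.int64(202)), (np.int64(44), np.int64(202)), (np.int64(46), np.int64(203))]
```

The block sits within about 1–2 mm of its outline's centre, the other three are as close, and nothing touches the robot.

```bash
python3 -c "
from h import *
st();print(ctrl.sign_off())"
```

```text
t 31.77 tcp [459.  -77.4 176.7] yaw -10.7 q1,q7 [-0.54 -0.95] F [ 0.9 -0.1  0.4] op 92.9 g 0.0
the job is handed in; nothing more can be done
None
```

All four accessories are flat on their matching boards, within about 1–2 mm of the outline centres by my camera checks; the bowl and wax tin were not touched, and the job was handed in at 31.8 s.

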